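Load mortar prisms on the vibrating deck and bolt them in

ROBOT

A 6-joint arm with a two-finger parallel gripper is mounted at the origin on the work surface. World frame = base frame: x ahead of the robot, y to its left, z up, the work surface at z = 0. Lengths are in m, angles in rad, forces in N, time in s.
With the tool pointing down it reaches from about 0.375 to 0.975 m from the base axis. Payload 3.8 kg.
Tool frame: the origin (TCP) lies between the finger pads; the fingertips stand 8 mm ahead of it and the grasp point (between the pads) lies 11 mm behind it (tcp_to_tips is the distance from the TCP to the fingertips, in m); z points along the fingers, y is the line along which they close (so a half turn about z gives the same grasp; the last joint's range is limited). The gripper opens to 85 mm and grips with 20 to 120 N. Pads are 22 mm wide; open, the fingers measure 114 mm over their backs; the gripper's body (76 mm by 85 mm) begins 54 mm behind the grasp point. The pads swing forward as they close: fully open they stand 13 mm farther back than shut.
Start: joints at [-1.155, 0.264, 1.604, -0, 1.274, -0.037], TCP at [0.295, -0.607, 0.239] pointing down, gripper open.
Joint ranges: [-2.63, 2.63], [-0.94, 2.18], [0.31, 2.57], [-1.31, 4.45], [0, 2.66], [-2.55, 2.55]. Speed limits (rad/s): [2.57, 2.57, 3.14, 3.14, 3.14, 3.14].

INTERFACE

Orientations are given as a rotation vector (axis times angle).
In Python, from workcell import * gives the robot as it stands.
- The arm moves only by the tool move_arm, never from a script. Its argument "series" is one flat list of numbers, 7 for each row, row after row: the finger opening in cm, from 0 to 8.54, then the shift along the tool's x, y, z in cm, then the turn, a rotation vector about the tool's x, y, z in degrees. A call has 1 to 5 rows; each row shifts and turns the commanded pose from where the row before left it, along the tool's axes as they then stand; what a row does not reach is not made up. A row lasts 1/8 s, in which the tool goes at most 62.5 mm and 10.7 degrees, less where a joint would pass 70% of its speed; a pose out of reach is approached as far as the arm can. A call is refused whole if a number of a shift passes 6.25 or a number of a turn 10.7, either way. A call with a gripper value outside its range is refused whole. The fingers move at their own pace and stop on an object; "grip_force" is the grip in N (left out, the last holds). Time passes only in rows, so rows that do not move let the fingers close. It gives the time, the measured TCP pose, the force, the opening and the grip force at its end, in the units of the state.
- read_state(): the state, without advancing time (a new reading comes with each control period).
- read_camera(name): name is "scene" or "top"; returns the picture (420x560x3 uint8, red, green, blue); there is no depth.
- calibration(name): a dict with "camera_matrix" (3x3 intrinsics, pixels), "rvec" (rotation vector, rad) and "tvec" (3), from world to camera coordinates, as OpenCV has them. Camera axes: x right, y down, z forward; pixel columns grow to the right and rows downward; lengths in m; the calibration is good to about 2 mm. A picture is of the moment at which its call begins. calibration takes no time and is no camera call.
- finish_job(): hands the job in; it is judged then, once.
The state is a dict: "time": time; "q": joint angles; "joint_vel": joint speeds; "joint_torque": joint torques, N m; "tool_pos": TCP position; "tcp_rot": TCP orientation; "wrist_force": force on the tool from outside, world axes, zero at the start; "torque": the same for the moment, N m; "width": opening from 0.0 (shut) to 1.0 (fully open); "grip_force": force on a finger pad.
Only numpy, scipy, OpenCV 4.12 (cv2) and the standard library are available. Lean on these libraries where they do the work, as an engineer would, in place of code of your own. Each camera call takes 0.05 s, during which the arm holds its last target. There are 200 camera calls.

TASK

Take the steel weight off the blue deck and stand it in the middle of the rubber mat, then load every mortar prism on the bench onto the deck as one closed row, starting at the fence: each lies square, its end against the rear rail and its long side flush against the fence or the prism before it, no gaps. When the row is closed, slide the barrel bolt along the front fully home into its keeper, let go, and leave the tin, collar and jar alone.

Things in the scene. Friction and masses are not known exactly. Their poses are not given: they have to be found in the camera images.
- deck: fixed blue steel deck; origin on the bench under it, x away from the robot, y left, turned a little. In its frame (mm): flat top at z = 30, x -90..80, y -120..120; its left end (+y) and front (-x) are open. In a closed row the prisms lie along x, centres at x = 5, z = 50, y = -80, -40, 0, 40 (as many as there are)
- slot0 (a point): where the centre of the prism number 1 from the fence lies in a closed row (no mark is seen there)
- slot1 (a point): where the centre of the prism number 2 from the fence lies in a closed row (no mark is seen there)
- slot2 (a point): where the centre of the prism number 3 from the fence lies in a closed row (no mark is seen there)
- slot3 (a point): where the centre of the prism number 4 from the fence lies in a closed row (no mark is seen there)
- fence (a point): middle of the face of the steel fence at the deck's right end, at x = 0, y = -100, z = 42 in the deck's frame (mm); the face looks to +y and runs from x = -50 to 75; top at z = 55. The first prism's long side goes against it
- rail (a point): middle of the face of the steel rear rail, at x = 60, y = 0, z = 42 in the deck's frame (mm); the face looks to -x and runs from y = -115 to 115; top at z = 55. The prisms' far ends go against it
- keeper (a point): centre of the bolt's keeper, a small steel bracket on the deck's front left corner, at x = -68, y = 82, z = 44 in the deck's frame (mm), 24 mm wide in x, 20 mm in y, top at z = 58
- bolt (a joint): barrel bolt along the deck's front, m: 0 = drawn back (tip by the fence), 0.200 = fully home in the keeper (slides to the deck's +y); starts at 0 to 0.02. About 2 N of friction; stays where left. Rod 12 mm thick along y at x = -68, z = 44 mm (deck frame), over a 50 mm wide track (top z = 30) at y -120..-360; closed, it passes 12 mm in front of the prisms' ends
- bolt_handle (a point): a point on the axis of the bolt's upright black handle, a round post 16 mm thick standing on the rod from z = 44 to 104 mm; this point is at z = 89. It moves with the bolt, from y = -335 (drawn back) to -135 (home) in the deck's frame (mm), at x = -68
- weight: loose round steel weight, a disc of 84 mm diameter and 18 mm thickness with an upright round knob on top (26 mm thick, 42 mm tall, so 60 mm overall), about 0.8 kg; origin at the centre of the underside, z up. It starts on the deck where the row must go
- mat: fixed black rubber mat, 130 x 130 x 4 mm, on the bench left of the deck; origin at the centre of its underside, its top 4 mm above
- prism1: a loose grey mortar test prism, a bar 110 x 40 x 40 mm, about 0.4 kg, lying flat on the bench at the start; origin at the centre of the bar, x axis along its 110 mm length. All prisms are alike and may take any place in the row; some are absent in some starts
- prism2: a loose grey mortar test prism, a bar 110 x 40 x 40 mm, about 0.4 kg, lying flat on the bench at the start; origin at the centre of the bar, x axis along its 110 mm length. All prisms are alike and may take any place in the row; some are absent in some starts
- prism3: a loose grey mortar test prism, a bar 110 x 40 x 40 mm, about 0.4 kg, lying flat on the bench at the start; origin at the centre of the bar, x axis along its 110 mm length. All prisms are alike and may take any place in the row; some are absent in some starts
- prism4: a loose grey mortar test prism, a bar 110 x 40 x 40 mm, about 0.4 kg, lying flat on the bench at the start; origin at the centre of the bar, x axis along its 110 mm length. All prisms are alike and may take any place in the row; some are absent in some starts
- tin: bystander: open aluminium sample tin, 70 mm across, 50 mm tall; origin at its underside
- collar: bystander: dark steel ring, 110 mm across, 40 mm tall; origin at its underside
- jar: bystander: closed jar, 60 mm across, 90 mm tall; origin at its underside
Mind the look-alikes: they are no part of the job. Several things have the shape of the mat; the one meant has the colours described above.

How it is judged:
On the way, in this order (a step that is already met when the one before it is completed fails the run):
1. the weight stands on the mat, released, with the bolt still drawn back (x of weight in the frame of mat between -0.03 and 0.03 m and y of weight in the frame of mat between -0.03 and 0.03 m and height (world z) of weight below 0.009 m and angle between weight's own z axis and vertical below 0.1 rad and linear speed of weight below 0.02 m/s and contact force between weight and the fingers below 0.1 N and value of joint bolt below 0.05 m), for 0.2 s.
2. all prisms lie in one closed row from the fence, with the bolt still drawn back (x of prism1 in the frame of deck between 0.001 and 0.009 m and z of prism1 in the frame of deck between 0.044 and 0.056 m and angle between the x axis of each of prism1, prism2, prism3, prism4 and the x axis of deck, either way round below 0.06 rad and linear speed of each of prism1, prism2, prism3, prism4 below 0.02 m/s and (y of prism1 in the frame of deck between -0.085 and -0.077 m or (y of prism1 in the frame of deck between -0.045 and -0.0363 m and distance between any of prism2, prism3, prism4 and slot0 below 0.012 m) or (y of prism1 in the frame of deck between -0.005 and 0.0044 m and distance between any of prism2, prism3, prism4 and slot1 below 0.012 m) or (y of prism1 in the frame of deck between 0.035 and 0.0451 m and distance between any of prism2, prism3, prism4 and slot2 below 0.012 m)) and x of prism2 in the frame of deck between 0.001 and 0.009 m and z of prism2 in the frame of deck between 0.044 and 0.056 m and (y of prism2 in the frame of deck between -0.085 and -0.077 m or (y of prism2 in the frame of deck between -0.045 and -0.0363 m and distance between any of prism1, prism3, prism4 and slot0 below 0.012 m) or (y of prism2 in the frame of deck between -0.005 and 0.0044 m and distance between any of prism1, prism3, prism4 and slot1 below 0.012 m) or (y of prism2 in the frame of deck between 0.035 and 0.0451 m and distance between any of prism1, prism3, prism4 and slot2 below 0.012 m)) and x of prism3 in the frame of deck between 0.001 and 0.009 m and z of prism3 in the frame of deck between 0.044 and 0.056 m and (y of prism3 in the frame of deck between -0.085 and -0.077 m or (y of prism3 in the frame of deck between -0.045 and -0.0363 m and distance between any of prism1, prism2, prism4 and slot0 below 0.012 m) or (y of prism3 in the frame of deck between -0.005 and 0.0044 m and distance between any of prism1, prism2, prism4 and slot1 below 0.012 m) or (y of prism3 in the frame of deck between 0.035 and 0.0451 m and distance between any of prism1, prism2, prism4 and slot2 below 0.012 m)) and x of prism4 in the frame of deck between 0.001 and 0.009 m and z of prism4 in the frame of deck between 0.044 and 0.056 m and (y of prism4 in the frame of deck between -0.085 and -0.077 m or (y of prism4 in the frame of deck between -0.045 and -0.0363 m and distance between any of prism1, prism2, prism3 and slot0 below 0.012 m) or (y of prism4 in the frame of deck between -0.005 and 0.0044 m and distance between any of prism1, prism2, prism3 and slot1 below 0.012 m) or (y of prism4 in the frame of deck between 0.035 and 0.0451 m and distance between any of prism1, prism2, prism3 and slot2 below 0.012 m)) and value of joint bolt below 0.05 m), for 0.2 s.
3. the bolt is home in its keeper (value of joint bolt above 0.192 m), for 0.2 s.
At the end, for the whole second after the job is handed in: Weight upright, released, on the mat within 30 mm of its middle each way; every prism on the deck, square within 0.06 rad, within 4 mm of the rear rail and in a closed row from the fence (gaps together under 3 mm for the first to 5 mm for the fourth); bolt within 8 mm of home; all at rest (x of weight in the frame of mat between -0.03 and 0.03 m and y of weight in the frame of mat between -0.03 and 0.03 m and height (world z) of weight below 0.009 m and angle between weight's own z axis and vertical below 0.1 rad and linear speed of each of weight, prism1, prism2, prism3, prism4 below 0.02 m/s and contact force between weight and the fingers below 0.1 N and value of joint bolt above 0.192 m and velocity of joint bolt below 0.01 m/s and x of prism1 in the frame of deck between 0.001 and 0.009 m and z of prism1 in the frame of deck between 0.044 and 0.056 m and angle between the x axis of each of prism1, prism2, prism3, prism4 and the x axis of deck, either way round below 0.06 rad and (y of prism1 in the frame of deck between -0.085 and -0.077 m or (y of prism1 in the frame of deck between -0.045 and -0.0363 m and distance between any of prism2, prism3, prism4 and slot0 below 0.012 m) or (y of prism1 in the frame of deck between -0.005 and 0.0044 m and distance between any of prism2, prism3, prism4 and slot1 below 0.012 m) or (y of prism1 in the frame of deck between 0.035 and 0.0451 m and distance between any of prism2, prism3, prism4 and slot2 below 0.012 m)) and x of prism2 in the frame of deck between 0.001 and 0.009 m and z of prism2 in the frame of deck between 0.044 and 0.056 m and (y of prism2 in the frame of deck between -0.085 and -0.077 m or (y of prism2 in the frame of deck between -0.045 and -0.0363 m and distance between any of prism1, prism3, prism4 and slot0 below 0.012 m) or (y of prism2 in the frame of deck between -0.005 and 0.0044 m and distance between any of prism1, prism3, prism4 and slot1 below 0.012 m) or (y of prism2 in the frame of deck between 0.035 and 0.0451 m and distance between any of prism1, prism3, prism4 and slot2 below 0.012 m)) and x of prism3 in the frame of deck between 0.001 and 0.009 m and z of prism3 in the frame of deck between 0.044 and 0.056 m and (y of prism3 in the frame of deck between -0.085 and -0.077 m or (y of prism3 in the frame of deck between -0.045 and -0.0363 m and distance between any of prism1, prism2, prism4 and slot0 below 0.012 m) or (y of prism3 in the frame of deck between -0.005 and 0.0044 m and distance between any of prism1, prism2, prism4 and slot1 below 0.012 m) or (y of prism3 in the frame of deck between 0.035 and 0.0451 m and distance between any of prism1, prism2, prism4 and slot2 below 0.012 m)) and x of prism4 in the frame of deck between 0.001 and 0.009 m and z of prism4 in the frame of deck between 0.044 and 0.056 m and (y of prism4 in the frame of deck between -0.085 and -0.077 m or (y of prism4 in the frame of deck between -0.045 and -0.0363 m and distance between any of prism1, prism2, prism3 and slot0 below 0.012 m) or (y of prism4 in the frame of deck between -0.005 and 0.0044 m and distance between any of prism1, prism2, prism3 and slot1 below 0.012 m) or (y of prism4 in the frame of deck between 0.035 and 0.0451 m and distance between any of prism1, prism2, prism3 and slot2 below 0.012 m))); the robot touches nothing.
It fails at once if the tin is disturbed (distance of tin from where it was at the start of the episode above 0.03 m).
It fails at once if the collar is disturbed (distance of collar from where it was at the start of the episode above 0.03 m).
It fails at once if the jar is disturbed (distance of jar from where it was at the start of the episode above 0.03 m).
Of prism1, prism2, prism3, prism4 only 3 to 4 are there at a start; the rules pass over those that are not, and their reading is None.
At some moment in a run one of prism1, prism2, prism3, prism4 may be knocked a few centimetres aside while the robot is not near it.
Once in a run the grip may slacken for a moment while it holds something.
It also fails if it takes over 210 s, if anything falls off the work surface, if the arm or the gripper's body presses on something with over 40 N, if the wrist force passes 120 N, or if a joint passes its speed limit or range.

## Working session

There is one attempt and no reset: what is moved stays moved. The work goes in short steps, Python scripts to look and compute and a tool call to move; the robot and the scene stay as the last step left them, time stands still between calls to the robot, and variables do not carry over. Pictures are saved under pics/ and viewed, at most 14 in all, crops included, and the job is handed in when it is done.

Besides the shell and the picture viewer there is one more tool, called after "Emit:" in YAML: its name, and indented under it one key for each argument. move_arm: Moves the arm, as the interface text tells. Its arguments: {"type":"object","properties":{"series":{"type":"array"},"grip_force":{"type":"number"}},"required":["series"]}

```bash
mkdir -p pics; cat > h.py <<'E'
from workcell import *
import numpy as np, cv2
from scipy.spatial.transform import Rotation as R
def snap(n,f):
    im=read_camera(n); cv2.imwrite(f'pics/{f}.png',cv2.cvtColor(im,cv2.COLOR_RGB2BGR)); return im
def ray(n,uv,z):
    c=calibration(n); K=np.array(c['camera_matrix'],float); Rm=cv2.Rodrigues(np.array(c['rvec'],float))[0]; t=np.array(c['tvec'],float).ravel()
    uv=np.atleast_2d(np.array(uv,float)); d=(np.linalg.inv(K)@np.c_[uv,np.ones(len(uv))].T).T@Rm; o=-Rm.T@t
    return o+d*((z-o[2])/d[:,2])[:,None]
def proj(n,P):
    c=calibration(n); return cv2.projectPoints(np.atleast_2d(np.array(P,float)),np.array(c['rvec'],float),np.array(c['tvec'],float),np.array(c['camera_matrix'],float),None)[0].reshape(-1,2)
E
python3 - <<'E'
from h import *
s=read_state(); print(s)
for n in('scene','top'): snap(n,n+'0'); c=calibration(n); print(n,c)
E
```

```text
{'time': 0.0, 'q': array([-1.15490311e+00,  2.64729863e-01,  1.60539905e+00, -2.86150623e-05,
        1.27368284e+00, -3.69186577e-02]), 'joint_vel': array([-0.00081182,  0.001011  ,  0.00021285,  0.0012873 ,  0.00049473,
        0.00049846]), 'joint_torque': array([ 1.92803786e-04, -5.15108728e+01, -3.67313433e+01, -3.89698116e-04,
        1.28057058e-02, -1.16713713e-05]), 'tool_pos': array([ 0.29499722, -0.60632517,  0.23796416]), 'tcp_rot': array([-3.05929577e+00, -7.04738951e-01,  6.98271191e-04]), 'wrist_force': array([-0.16455258, -0.18709936,  0.00400514]), 'torque': array([-0.04201015,  0.0347441 , -0.01288258]), 'grip_force': 0.0, 'width': 1.0006708603519228}
scene {'camera_matrix': array([[387.41745728,   0.        , 283.66461994],
       [  0.        , 387.41745728, 213.59126139],
       [  0.        ,   0.        ,   1.        ]]), 'rvec': array([ 0.75221313,  2.51982761, -1.22686683]), 'tvec': array([ 0.31065542, -0.17844665,  1.62115971])}
top {'camera_matrix': array([[407.16064582,   0.        , 279.04281334],
       [  0.        , 407.16064582, 205.40662062],
       [  0.        ,   0.        ,   1.        ]]), 'rvec': array([ 2.18514077, -2.2374225 ,  0.04155847]), 'tvec': array([0.13161793, 0.46381161, 1.16276782])}
```

View pics/top0.png

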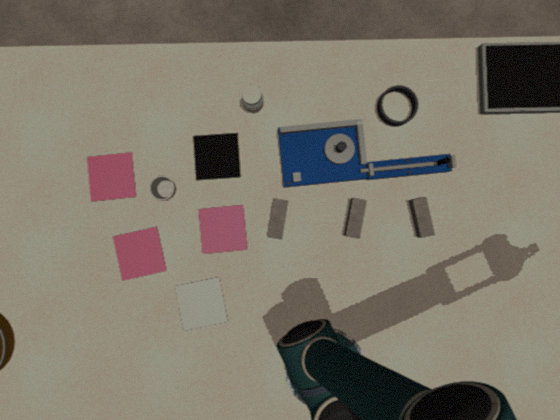

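View pics/scene0.png

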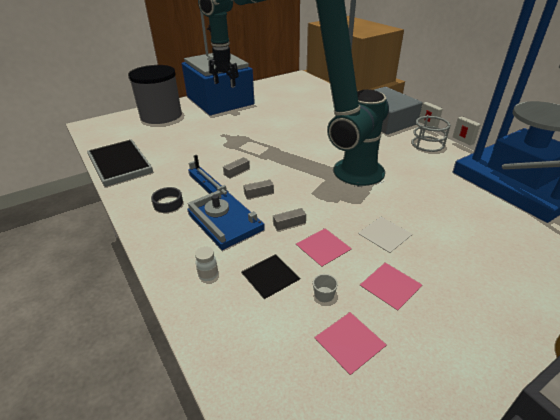

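The top view shows the deck at about (320,153) with the weight at (341,148). The bolt track runs to the handle at (447,161). Prisms are at (278,218), (354,218) and (421,217), and the same three appear in the scene view. The black mat is at (217,156). Possible mat look-alikes are three pink squares (111,177), (140,253), (223,229), one white (202,303), and the black tray (520,78). Possible weight look-alikes are the tin (163,188), jar (252,98) and collar (397,105). I choose the black (217,156) square and the disc with a knob on the deck.

```bash
python3 - <<'E'
from h import *
im=cv2.imread('pics/top0.png'); cv2.imwrite('pics/crop0.png',cv2.resize(im[115:250,185:465],None,fx=2.85,fy=2.85,interpolation=cv2.INTER_CUBIC))
hsv=cv2.cvtColor(im,cv2.COLOR_BGR2HSV)
def comps(m,a0):
    cs,_=cv2.findContours(m,cv2.RETR_EXTERNAL,cv2.CHAIN_APPROX_NONE); return [c for c in cs if cv2.contourArea(c)>a0]
b=cv2.inRange(hsv,(100,120,40),(125,255,255))
for c in comps(b,100):
    print('blue',cv2.boundingRect(c)); h=cv2.approxPolyDP(cv2.convexHull(c),3,True)[:,0]; print(h.tolist(), np.round(ray('top',h,.03)[:,:2],4).tolist())
k=cv2.inRange(hsv,(0,0,0),(180,255,40)); k[:,260:]=0;k[:120]=0;k[200:]=0
for c in comps(k,300):
    r=cv2.minAreaRect(c); B=cv2.boxPoints(r); W=ray('top',B,.004); print('mat',r,W[:,:2].round(4).tolist(),W.mean(0))
for u,v in((278,218),(354,218),(421,217)): print(hsv[v-2:v+3:2,u-14:u+15:4].tolist())
E
```

```text
blue (372, 155, 78, 12)
[[449, 155], [438, 160], [377, 166], [372, 162]] [[0.5976, -0.3638], [0.5841, -0.3321], [0.571, -0.1585], [0.5826, -0.1447]]
blue (279, 127, 172, 60)
[[279, 132], [354, 127], [447, 163], [450, 170], [285, 186]] [[0.6736, 0.116], [0.6832, -0.0967], [0.575, -0.3573], [0.5549, -0.3651], [0.5204, 0.1028]]
mat ((216.3761444091797, 156.14158630371094), (42.904754638671875, 42.904754638671875), 86.18592071533203) [[0.6724, 0.3624], [0.678, 0.2389], [0.5539, 0.2333], [0.5485, 0.3564]] [0.613197   0.29775771 0.004     ]
[[[19, 41, 151], [20, 37, 152], [12, 47, 98], [14, 44, 99], [9, 47, 103], [14, 43, 100], [21, 50, 149], [24, 46, 149]], [[20, 44, 145], [23, 37, 151], [19, 43, 96], [15, 46, 88], [16, 42, 103], [18, 36, 106], [23, 38, 148], [20, 43, 148]], [[27, 36, 147], [20, 43, 132], [15, 44, 92], [16, 35, 95], [17, 36, 99], [23, 46, 99], [23, 35, 151], [23, 43, 147]]]
[[[18, 44, 152], [20, 38, 146], [9, 74, 45], [21, 45, 96], [17, 46, 99], [14, 47, 104], [20, 43, 137], [20, 44, 149]], [[23, 39, 149], [23, 47, 130], [20, 47, 49], [18, 43, 89], [15, 48, 96], [17, 50, 103], [25, 39, 144], [23, 41, 149]], [[23, 42, 147], [21, 45, 129], [13, 45, 68], [16, 49, 89], [17, 51, 90], [14, 45, 96], [24, 38, 142], [24, 34, 143]]]
[[[26, 38, 149], [14, 61, 88], [33, 48, 53], [13, 46, 99], [14, 35, 95], [15, 50, 101], [27, 34, 142], [28, 42, 146]], [[29, 36, 149], [17, 65, 90], [19, 46, 44], [16, 43, 88], [12, 42, 91], [12, 51, 100], [20, 42, 133], [28, 34, 143]], [[22, 43, 148], [20, 62, 98], [4, 44, 41], [11, 47, 92], [24, 43, 89], [24, 44, 93], [19, 45, 124], [25, 41, 149]]]
```

View pics/crop0.png

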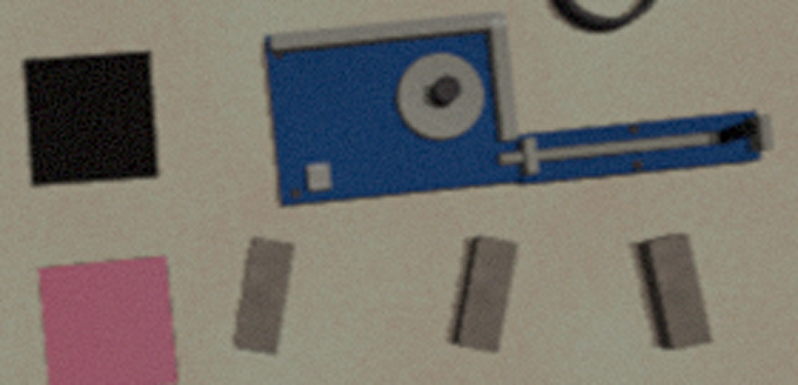

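The close crop confirms the black mat, the disc with its dark knob on the deck, the keeper at the front left, the bolt handle at the right end, and three prisms with darker left sides. Next I measure everything precisely.

```bash
cat > meas.py <<'E'
from h import *
from scipy.optimize import least_squares
def prisms(im,roi,n='top',z=.04,lo=78,hi=122):
    g=cv2.GaussianBlur(cv2.cvtColor(im,cv2.COLOR_RGB2HSV),(3,3),0); hsv=cv2.cvtColor(im,cv2.COLOR_RGB2HSV)
    m=cv2.inRange(g,(0,0,lo),(180,90,hi)); k=np.zeros_like(m); x0,y0,x1,y1=roi; k[y0:y1,x0:x1]=m[y0:y1,x0:x1]
    k=cv2.morphologyEx(k,cv2.MORPH_OPEN,np.ones((3,3),np.uint8))
    out=[]
    for c in cv2.findContours(k,cv2.RETR_EXTERNAL,cv2.CHAIN_APPROX_NONE)[0]:
        if cv2.contourArea(c)<150: continue
        W=ray(n,c[:,0],z)[:,:2].astype(np.float32)*1000
        (cx,cy),(w,h),a=cv2.minAreaRect(W)
        B=cv2.boxPoints(((cx,cy),(w,h),a)); e=[B[1]-B[0],B[2]-B[1]]; l=max(e,key=np.linalg.norm); ang=np.arctan(l[1]/l[0])
        out.append((cx/1000,cy/1000,float(ang),w,h,c[:,0].mean(0).round().tolist()))
    return out
E
python3 - <<'E'
from meas import *
im=cv2.cvtColor(cv2.imread('pics/top0.png'),cv2.COLOR_BGR2RGB)
for p in prisms(im,(262,190,440,245)): print('prism',np.round(p[:5],4),p[5])
hsv=cv2.cvtColor(im,cv2.COLOR_RGB2HSV)
b=cv2.inRange(hsv,(100,120,40),(125,255,255))
# front edge: lowest blue per column, left edge: leftmost per row
cols=np.arange(290,446); f=np.array([[u,np.where(b[:,u])[0].max()+.5] for u in cols])
rows=np.arange(136,183); l=np.array([[np.where(b[v])[0].min()-.5,v] for v in rows])
r=cols=np.arange(285,352); 
for nm,P in(('frontdeck',f[:62]),('fronttrack',f[85:]),('left',l)):
    W=ray('top',P,.03)[:,:2].astype(np.float32); vx,vy,x,y=cv2.fitLine(W,cv2.DIST_HUBER,0,.01,.01).ravel()
    print(nm,'dir',vx,vy,'ang',np.arctan2(vy,vx),'pt',x,y)
# weight disc
g=cv2.inRange(hsv,(0,0,60),(180,95,255)); g[:, :320]=0;g[:,358]=0;g[:,358:]=0;g[:130]=0;g[168:]=0
for c in cv2.findContours(g,cv2.RETR_EXTERNAL,cv2.CHAIN_APPROX_NONE)[0]:
    if cv2.contourArea(c)<150: continue
    W=ray('top',c[:,0],.048)[:,:2]
    e=least_squares(lambda p:np.hypot(*(W-p[:2]).T)-p[2],[*W.mean(0),.042],loss='soft_l1',f_scale=.002).x; print('weight',e)
d=cv2.inRange(hsv,(0,0,0),(180,255,75))
for nm,(x0,y0,x1,y1),z in(('knob',(328,138,352,160),.09),('handle',(430,150,460,172),.104)):
    q=d[y0:y1,x0:x1]; vv,uu=np.where(q); print(nm,uu.mean()+x0,vv.mean()+y0,len(uu),(uu.min()+x0,uu.max()+x0,vv.min()+y0,vv.max()+y0),ray('top',[uu.mean()+x0,vv.mean()+y0],z))
E
```

```text
prism [ 4.26100e-01 -9.24000e-02 -2.15200e-01  3.91095e+01  1.10138e+02] [356.0, 218.0]
prism [  0.4302   0.128   -0.1829  44.3074 110.8061] [277.0, 218.0]
prism [  0.4255  -0.2812   0.1903 112.412   38.4776] [423.0, 217.0]
frontdeck dir 0.08107892 -0.9967077 ang -1.4896283 pt 0.5276987 0.0038546
fronttrack dir 0.07722592 -0.9970136 ang -1.4934934 pt 0.54455334 -0.2481445
left dir 0.9970302 0.07701131 ang 0.07708764 pt 0.5969634 0.11217907
weight [ 0.62070003 -0.04980597  0.0419439 ]
knob 339.8514851485148 147.04950495049505 101 (np.int64(328), np.int64(346), np.int64(142), np.int64(159)) [[ 0.6169328 -0.0451887  0.09     ]]
handle 443.89403973509934 161.82781456953643 151 (np.int64(431), np.int64(452), np.int64(156), np.int64(171)) [[ 0.56913178 -0.31756479  0.104     ]]
```

```bash
cat >> h.py <<'E'
YAW=.078; O=np.array([.6188,-.0065])
EX=np.array([np.cos(YAW),np.sin(YAW)]); EY=np.array([-np.sin(YAW),np.cos(YAW)])
def D(x,y,z): p=O+x/1000*EX+y/1000*EY; return [p[0],p[1],z/1000]
E
python3 - <<'E'
from h import *
for n in('top','scene'):
    c=calibration(n); Rm=cv2.Rodrigues(c['rvec'])[0]; print(n,'cam at',-Rm.T@c['tvec'])
tiles=[]
for n,(x0,y0,x1,y1) in(('top',(265,110,460,190)),('scene',(180,150,280,250))):
    im=cv2.imread(f'pics/{n}0.png'); s=4
    q=cv2.resize(im[y0:y1,x0:x1],None,fx=s,fy=s,interpolation=cv2.INTER_CUBIC)
    def pl(P,col):
        p=(((proj(n,P)-[x0,y0])+.5)*s-.5); cv2.polylines(q,[np.round(p*16).astype(np.int32)],False,col,1,cv2.LINE_AA,4)
    pl([D(-50,-100,55),D(75,-100,55)],(0,0,255)); pl([D(60,-115,55),D(60,115,55)],(0,0,255))
    pl([D(-80,72,58),D(-56,72,58),D(-56,92,58),D(-80,92,58),D(-80,72,58)],(0,255,0))
    pl([D(-90,-120,30),D(-90,120,30),D(80,120,30)],(0,255,255)); pl([D(-68,-110,50),D(-68,-335,50)],(255,0,255)); pl([D(-68,-335,44),D(-68,-335,104)],(0,255,255))
    t=np.linspace(0,6.3,40); pl([[.6207+.042*np.cos(a),-.0498+.042*np.sin(a),.048] for a in t],(255,255,0)); pl([[.6207,-.0498,.048],[.6207,-.0498,.09]],(255,255,0))
    cv2.imwrite(f'pics/ov_{n}.png',q)
E
```

```text
top cam at [0.4334938  0.13150671 1.17442012]
scene cam at [1.00646606 0.99642509 0.86641324]
```

View pics/ov_top.png

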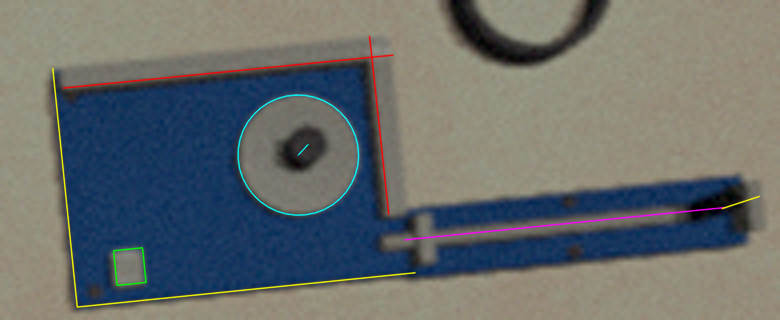

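View pics/ov_scene.png

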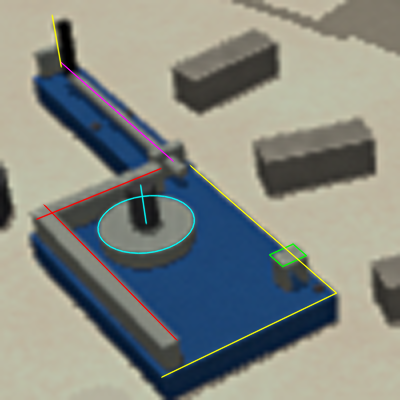

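The overlay puts the fence, rail, keeper and disc within about 1 px, so the deck frame holds. The bolt is a few mm in from its drawn-back end.

```bash
cat > plan.py <<'E'
from h import *
import sys
def plan(x,y,z,yaw,s=None):
    """yaw: world angle of the prism's long axis = perpendicular to the closing line"""
    s=s or read_state(); T=R.from_rotvec(s['tcp_rot']); M=T.as_matrix(); tx=np.arctan2(M[1,0],M[0,0])
    dy=(yaw-tx+np.pi/2)%np.pi-np.pi/2; turn=-np.degrees(dy)
    N=(T*R.from_euler('z',-dy)).as_matrix(); d=np.array([x,y,z])-s['tool_pos']
    print('pos',s['tool_pos'].round(4),'txyaw',round(tx,3),'tilt',np.degrees(np.arccos(-M[2,2])).round(2),'q6',s['q'][5].round(2),'| turn',turn.round(2),'then shift cm',(N.T@d*100).round(2),'| F',s['wrist_force'].round(1),'w',round(s['width'],3),'t',round(s['time'],1))
E
python3 -c "
from plan import *
plan(.6207,-.0498,.15,YAW); plan(.6207,-.0498,.064,YAW)"
```

```text
pos [ 0.295  -0.6064  0.2381] txyaw 0.453 tilt 0.12 q6 -0.04 | turn 21.47 then shift cm [ 36.81 -52.93   8.88] | F [ 0.9 -0.3 -0.4] w 1.001 t 0.1
pos [ 0.295  -0.6064  0.2381] txyaw 0.453 tilt 0.12 q6 -0.04 | turn 21.47 then shift cm [ 36.82 -52.91  17.48] | F [ 0.9 -0.3 -0.4] w 1.001 t 0.1
```

Emit:
move_arm:
  series: [5, 0, 0, 2, 0, 0, 10.7, 5, 0, 0, 2, 0, 0, 10.7, 5, 2.8, -4.0, 0, 0, 0, 0, 5, 2.8, -4.0, 0, 0, 0, 0, 5, 2.8, -4.0, 0, 0, 0, 0]

```text
time: 0.72
tool_pos: [0.3697, -0.4792, 0.1984]
tcp_rot: [-3.138, -0.123, 0.001]
wrist_force: [0.0, -0.8, -0.5]
width: 0.582
grip_force: 0.0
```

Emit:
move_arm:
  series: [5, 2.8, -4.0, 0, 0, 0, 0, 5, 2.8, -4.0, 0, 0, 0, 0, 5, 2.8, -4.0, 0, 0, 0, 0, 5, 2.8, -4.0, 0, 0, 0, 0, 5, 2.8, -4.0, 0, 0, 0, 0]

```text
time: 1.35
tool_pos: [0.4935, -0.2686, 0.1988]
tcp_rot: [-3.139, -0.124, 0.001]
wrist_force: [1.1, 0.5, 0.3]
width: 0.587
grip_force: 0.0
```

Emit:
move_arm:
  series: [5, 2.8, -4.0, 0, 0, 0, 0, 5, 2.8, -4.0, 0, 0, 0, 0, 5, 2.8, -4.0, 0, 0, 0, 0, 5, 2.8, -4.0, 0, 0, 0, 0, 5, 0, 0, 0, 0, 0, 0]

```text
time: 1.98
tool_pos: [0.5932, -0.0989, 0.1987]
tcp_rot: [-3.138, -0.131, 0.001]
wrist_force: [-0.5, -0.2, 0.4]
width: 0.585
grip_force: 0.0
```

```bash
python3 -c "
from plan import *
plan(.6207,-.0498,.064,YAW)"
```

```text
pos [ 0.5932 -0.0989  0.1987] txyaw 0.084 tilt 0.05 q6 1.28 | turn 0.32 then shift cm [ 3.13 -4.67 13.48] | F [-0.5 -0.2  0.4] w 0.585 t 2.0
```

Emit:
move_arm:
  series: [5, 3.13, -4.67, 0, 0, 0, 0.3, 5, 0, 0, 6, 0, 0, 0, 5, 0, 0, 5, 0, 0, 0, 5, 0, 0, 2.45, 0, 0, 0, 5, 0, 0, 0, 0, 0, 0]

```text
time: 2.6
tool_pos: [0.6165, -0.0535, 0.0615]
tcp_rot: [-3.139, -0.115, 0.011]
wrist_force: [-0.3, -0.1, -0.1]
width: 0.587
grip_force: 0.0
```

Emit:
move_arm:
  series: [2.0, 0, 0, 0, 0, 0, 0, 2.0, 0, 0, 0, 0, 0, 0, 2.0, 0, 0, 0, 0, 0, 0, 2.0, 0, 0, 0, 0, 0, 0, 2.0, 0, 0, 0, 0, 0, 0]
  grip_force: 90

```text
time: 3.22
tool_pos: [0.621, -0.0531, 0.067]
tcp_rot: [3.139, 0.116, 0.005]
wrist_force: [-1.9, 0.3, 6.7]
width: 0.281
grip_force: 88.9
```

```bash
python3 -c "
from plan import *
plan(.6132,.2978,.044,YAW)"
```

```text
pos [ 0.621  -0.0531  0.067 ] txyaw 0.074 tilt 0.17 q6 1.37 | turn -0.23 then shift cm [  1.95 -35.05   2.27] | F [-1.9  0.3  6.7] w 0.281 t 3.2
```

Emit:
move_arm:
  series: [2.0, 0, 0, -1.5, 0, 0, 0, 2.0, 0, 0, -1.0, 0, 0, 0, 2.0, 0, -2, 0, 0, 0, 0, 2.0, 0.3, -4.0, 0, 0, 0, 0, 2.0, 0.3, -4.0, 0, 0, 0, 0]

```text
time: 3.85
tool_pos: [0.6174, 0.0489, 0.0891]
tcp_rot: [-3.139, -0.115, 0.002]
wrist_force: [-0.3, -0.1, -8.1]
width: 0.28
grip_force: 89.2
```

Emit:
move_arm:
  series: [2.0, 0.3, -5, 0, 0, 0, 0, 2.0, 0.3, -5, 0, 0, 0, 0, 2.0, 0.3, -5, 0, 0, 0, 0, 2.0, 0.3, -5, 0, 0, 0, 0, 2.0, 0.2, -4.0, 0, 0, 0, 0]

```text
time: 4.47
tool_pos: [0.613, 0.2906, 0.0889]
tcp_rot: [-3.139, -0.119, 0.002]
wrist_force: [0.2, -0.1, -8.4]
width: 0.28
grip_force: 89.2
```

```bash
python3 -c "
from plan import *
im=snap('scene','w1'); cv2.imwrite('pics/w1c.png',cv2.cvtColor(cv2.resize(im[150:310,150:350],None,fx=3,fy=3),cv2.COLOR_RGB2BGR))
plan(.6132,.2978,.042,YAW)"
```

```text
pos [0.6128 0.2962 0.0892] txyaw 0.076 tilt 0.32 q6 1.9 | turn -0.09 then shift cm [ 0.05 -0.13  4.72] | F [ 0.5  4.6 -7.3] w 0.276 t 4.5
```

View pics/w1c.png

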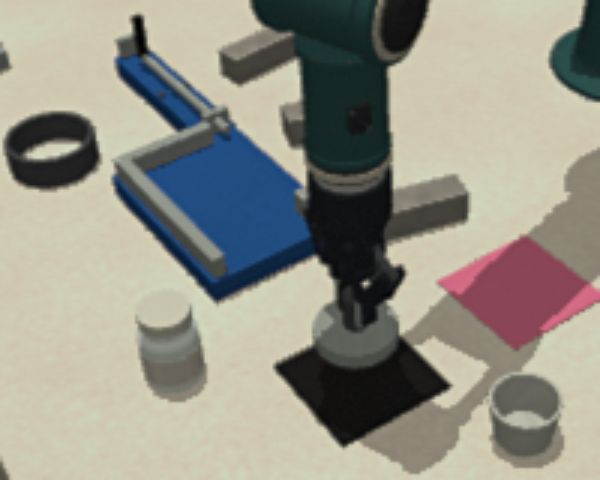

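The weight hangs upright from the fingers above the mat, disc at about (355,330) in the crop, clear of the jar and tin.

Emit:
move_arm:
  series: [2.0, 0, 0, 2.5, 0, 0, 0, 2.0, 0, 0, 1.5, 0, 0, 0, 2.0, 0, 0, 0.6, 0, 0, 0, 2.0, 0, 0, 0, 0, 0, 0, 2.0, 0, 0, 0, 0, 0, 0]

```text
time: 5.15
tool_pos: [0.6155, 0.2877, 0.0447]
tcp_rot: [-3.139, -0.115, -0.003]
wrist_force: [0.5, 0.7, -8.2]
width: 0.28
grip_force: 90.1
```

```bash
python3 -c "
from plan import *
plan(.6132,.2978,.042,YAW)"
```

```text
pos [0.6155 0.2877 0.0447] txyaw 0.073 tilt 0.11 q6 1.9 | turn -0.26 then shift cm [-0.15 -1.03  0.27] | F [ 0.5  0.7 -8.2] w 0.28 t 5.2
```

Emit:
move_arm:
  series: [2.0, 0, -0.9, 0, 0, 0, 0, 2.0, 0, 0, 0.25, 0, 0, 0, 2.0, 0, 0, 0.1, 0, 0, 0, 2.0, 0, 0, 0, 0, 0, 0, 2.0, 0, 0, 0, 0, 0, 0]

```text
time: 5.78
tool_pos: [0.6141, 0.2973, 0.0411]
tcp_rot: [-3.139, -0.116, -0.001]
wrist_force: [-2.1, 2.8, -1.4]
width: 0.279
grip_force: 91.1
```

Contact with the mat (load off the wrist), so I release and lift.

Emit:
move_arm:
  series: [5, 0, 0, 0, 0, 0, 0, 5, 0, 0, 0, 0, 0, 0, 5, 0, 0, -2, 0, 0, 0, 5, 0, 0, -5, 0, 0, 0, 5, 0, 0, -5, 0, 0, 0]

```text
time: 6.4
tool_pos: [0.6141, 0.2966, 0.163]
tcp_rot: [-3.139, -0.116, -0.002]
wrist_force: [0.7, -0.8, 0.4]
width: 0.586
grip_force: 0.0
```

Emit:
move_arm:
  series: [7, -4, 3, 0, 0, 0, 0, 7, -4, 3, 0, 0, 0, 0, 7, -4, 3, 0, 0, 0, 0, 7, 0, 0, 0, 0, 0, 0, 7, 0, 0, 0, 0, 0, 0]

```text
time: 7.02
tool_pos: [0.5022, 0.1984, 0.1623]
tcp_rot: [-3.138, -0.116, -0.006]
wrist_force: [-0.2, 0.2, 0.8]
width: 0.819
grip_force: 0.0
```

```bash
python3 - <<'E'
from meas import *
from plan import plan
im=snap('top','t2'); snap('scene','s2')
P=prisms(im,(200,190,450,260))
for p in P: print(np.round(p[:5],4),p[5])
hsv=cv2.cvtColor(im,cv2.COLOR_RGB2HSV); g=cv2.inRange(hsv,(0,0,60),(180,255,255)); g[:, :197]=0;g[:,237:]=0;g[:136]=0;g[177:]=0
c=max(cv2.findContours(g,cv2.RETR_EXTERNAL,cv2.CHAIN_APPROX_NONE)[0],key=cv2.contourArea); print('weight disc px',cv2.minEnclosingCircle(c),ray('top',cv2.minEnclosingCircle(c)[0],.022))
for p in P: plan(p[0],p[1],.014,p[2])
E
```

```text
[ 0.4085  0.1318 -0.1475 42.7749 64.1571] [273.0, 228.0]
[ 3.943000e-01  2.185000e-01 -2.470000e-02  8.600440e+01  1.499183e+02] [247.0, 238.0]
[ 4.261000e-01 -9.160000e-02 -2.087000e-01  3.923770e+01  1.075057e+02] [355.0, 218.0]
[  0.4255  -0.28     0.1937 110.656   38.5295] [423.0, 217.0]
weight disc px ((215.3125, 154.75), 15.15876579284668) [[0.61437298 0.29816763 0.022     ]]
pos [0.5026 0.1989 0.1618] txyaw 0.074 tilt 0.18 q6 1.83 | turn 12.7 then shift cm [-8.36  8.03 14.74] | F [-0.3 -0.3  0.3] w 0.821 t 7.1
pos [0.5026 0.1989 0.1618] txyaw 0.074 tilt 0.18 q6 1.83 | turn 5.66 then shift cm [-10.92  -1.68  14.75] | F [-0.3 -0.3  0.3] w 0.821 t 7.1
pos [0.5026 0.1989 0.1618] txyaw 0.074 tilt 0.18 q6 1.83 | turn 16.21 then shift cm [-1.51 30.02 14.73] | F [-0.3 -0.3  0.3] w 0.821 t 7.1
pos [0.5026 0.1989 0.1618] txyaw 0.074 tilt 0.18 q6 1.83 | turn -6.84 then shift cm [-16.83  45.51  14.71] | F [-0.3 -0.3  0.3] w 0.821 t 7.1
```

View pics/t2.png

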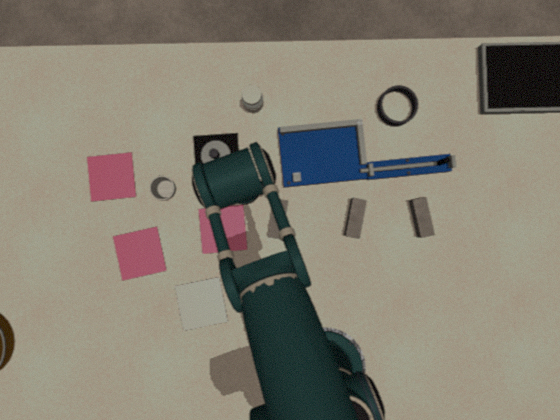

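The picture shows the weight upright at the mat's centre (215,155), measured about 1 mm off. All three prisms are where they were, with the left one partly hidden by the wrist. The first grasp is the left prism (.430,.128).

```bash
python3 -c "
from plan import *
plan(.430,.128,.014,-.183)"
```

```text
pos [0.5026 0.1989 0.1618] txyaw 0.074 tilt 0.18 q6 1.83 | turn 14.74 then shift cm [-5.89  8.31 14.75] | F [-0.3 -0.3  0.3] w 0.821 t 7.1
```

Emit:
move_arm:
  series: [7, 0, 0, 0, 0, 0, 7.4, 7, 0, 0, 0, 0, 0, 7.4, 7, -3, 4.15, 0, 0, 0, 0, 7, -2.9, 4.15, 0, 0, 0, 0, 7, 0, 0, 5, 0, 0, 0]

```text
time: 7.75
tool_pos: [0.4314, 0.1274, 0.1149]
tcp_rot: [-3.125, 0.29, -0.018]
wrist_force: [1.6, 0.6, -0.8]
width: 0.821
grip_force: 0.0
```

```bash
python3 - <<'E'
from meas import *
from plan import plan
plan(.430,.128,.014,-.183)
E
```

```text
pos [0.4314 0.1274 0.1149] txyaw -0.185 tilt 0.69 q6 1.99 | turn -0.12 then shift cm [-0.26  0.02 10.09] | F [ 1.6  0.6 -0.8] w 0.821 t 7.8
```

Emit:
move_arm:
  series: [7, -0.1, 0, 5, 0, 0, 0, 7, 0, 0, 4, 0, 0, 0, 7, 0, 0, 1, 0, 0, 0, 7, 0, 0, 0, 0, 0, 0, 7, 0, 0, 0, 0, 0, 0]

```text
time: 8.38
tool_pos: [0.4288, 0.1281, 0.012]
tcp_rot: [-3.127, 0.288, -0.005]
wrist_force: [1.3, -0.4, 0.3]
width: 0.821
grip_force: 0.0
```

Emit:
move_arm:
  series: [3.5, 0, 0, 0, 0, 0, 0, 3.5, 0, 0, 0, 0, 0, 0, 3.5, 0, 0, 0, 0, 0, 0, 3.5, 0, 0, 0, 0, 0, 0, 3.5, 0, 0, 0, 0, 0, 0]
  grip_force: 80

```text
time: 9.0
tool_pos: [0.428, 0.1276, 0.0118]
tcp_rot: [-3.128, 0.289, -0.004]
wrist_force: [-0.3, -0.6, 7.0]
width: 0.462
grip_force: 81.9
```

```bash
python3 - <<'E'
from plan import *
print(D(0,-58,50)); plan(*D(0,-58,100),YAW)
E
```

```text
[np.float64(0.6233194140592655), np.float64(-0.0643236534349129), 0.05]
pos [0.428  0.1276 0.0118] txyaw -0.184 tilt 0.16 q6 1.99 | turn -15.01 then shift cm [18.   20.65 -8.77] | F [-0.3 -0.6  7. ] w 0.462 t 9.0
```

Emit:
move_arm:
  series: [3.5, 0, 0, -4, 0, 0, 0, 3.5, 0, 0, -4, 0, 0, -5, 3.5, 0, 0, 0, 0, 0, -5, 3.5, 0, 0, 0, 0, 0, -5, 3.5, 2.9, 3.4, 0, 0, 0, 0]

```text
time: 9.62
tool_pos: [0.4559, 0.0967, 0.0896]
tcp_rot: [-3.138, -0.128, 0.004]
wrist_force: [0.8, 0.6, -3.0]
width: 0.457
grip_force: 82.1
```

Emit:
move_arm:
  series: [3.5, 2.9, 3.4, 0, 0, 0, 0, 3.5, 2.9, 3.4, 0, 0, 0, 0, 3.5, 2.9, 3.4, 0, 0, 0, 0, 3.5, 2.9, 3.4, 0, 0, 0, 0, 3.5, 0, 0, 0, 0, 0, 0]

```text
time: 10.25
tool_pos: [0.5864, -0.033, 0.0903]
tcp_rot: [3.139, 0.117, 0.003]
wrist_force: [-0.2, -0.1, -2.1]
width: 0.455
grip_force: 82.1
```

```bash
python3 - <<'E'
from plan import *
plan(*D(-8,-58,44),YAW)
E
```

```text
pos [ 0.5864 -0.033   0.0903] txyaw 0.075 tilt 0.1 q6 1.4 | turn -0.19 then shift cm [2.63 3.4  4.64] | F [-0.2 -0.1 -2.1] w 0.455 t 10.2
```

Emit:
move_arm:
  series: [3.5, 2.6, 3.4, 0, 0, 0, 0, 3.5, 0, 0, 0, 0, 0, -0.2, 3.5, 0, 0, 3, 0, 0, 0, 3.5, 0, 0, 1.2, 0, 0, 0, 3.5, 0, 0, 0, 0, 0, 0]

```text
time: 10.88
tool_pos: [0.6106, -0.0617, 0.0465]
tcp_rot: [-3.138, -0.128, 0.007]
wrist_force: [-0.5, -0.2, -3.5]
width: 0.459
grip_force: 82.4
```

```bash
python3 - <<'E'
from plan import *
plan(*D(5,-58,42),YAW)
im=snap('scene','s3'); cv2.imwrite('pics/s3c.png',cv2.cvtColor(cv2.resize(im[130:270,150:310],None,fx=4,fy=4),cv2.COLOR_RGB2BGR))
E
```

```text
pos [ 0.6106 -0.0617  0.0465] txyaw 0.082 tilt 0.26 q6 1.35 | turn 0.21 then shift cm [1.75 0.36 0.45] | F [-0.5 -0.2 -3.5] w 0.459 t 10.9
```

View pics/s3c.png

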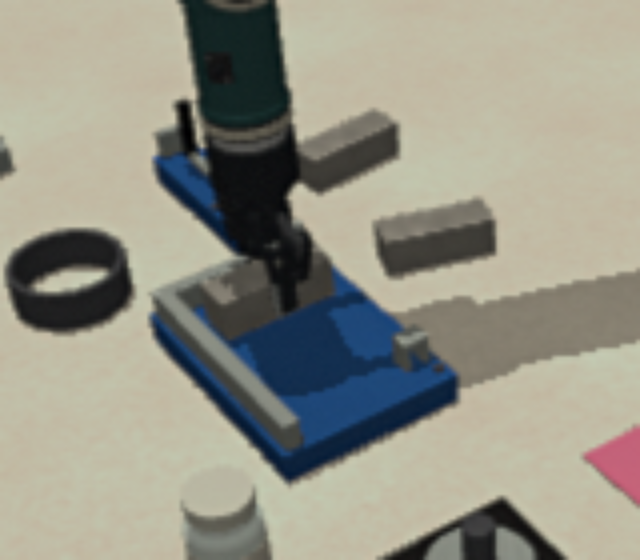

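The prism is held level and square just above the deck beside the fence (crop ~(265,295)), short of the rail. I lower it and push it to the rail.

Emit:
move_arm:
  series: [3.5, 0, 0, 0.3, 0, 0, 0, 3.5, 1.0, 0, 0, 0, 0, 0, 3.5, 0.3, 0, 0, 0, 0, 0, 3.5, 0.2, 0, 0, 0, 0, 0, 3.5, 0, 0, 0, 0, 0, 0]

```text
time: 11.55
tool_pos: [0.625, -0.0616, 0.045]
tcp_rot: [-3.139, -0.127, 0.011]
wrist_force: [-10.1, -1.5, 3.2]
width: 0.456
grip_force: 83.2
```

Emit:
move_arm:
  series: [3.5, 0.2, 0, 0, 0, 0, 0, 3.5, 0.2, 0, 0, 0, 0, 0, 3.5, 0, 0, 0, 0, 0, 0]

```text
time: 11.92
tool_pos: [0.625, -0.0616, 0.0449]
tcp_rot: [-3.138, -0.127, 0.024]
wrist_force: [-22.5, -2.3, 12.0]
width: 0.455
grip_force: 84.2
```

```bash
python3 - <<'E'
from plan import *
plan(*D(5,-58,42),YAW)
E
```

```text
pos [ 0.625  -0.0616  0.0449] txyaw 0.081 tilt 0.87 q6 1.35 | turn 0.18 then shift cm [0.31 0.26 0.29] | F [-22.5  -2.3  12. ] w 0.455 t 11.9
```

Emit:
move_arm:
  series: [3.5, -0.3, 0, 0, 0, 0, 0, 3.5, 0, 0, 0, 0, 0, 0]

```text
time: 12.18
tool_pos: [0.625, -0.0616, 0.0447]
tcp_rot: [-3.138, -0.127, 0.013]
wrist_force: [-11.0, -1.4, 1.8]
width: 0.457
grip_force: 82.9
```

Emit:
move_arm:
  series: [4.6, 0, 0, 0, 0, 0, 0, 4.6, 0, 0, 0, 0, 0, 0, 4.6, 0, 0, 0, 0, 0, 0, 4.6, 0, 0, -1, 0, 0, 0, 4.6, 0, 0, -4, 0, 0, 0]

```text
time: 12.8
tool_pos: [0.6266, -0.061, 0.0934]
tcp_rot: [-3.138, -0.127, 0.009]
wrist_force: [0.1, 0.2, 0.6]
width: 0.541
grip_force: 0.0
```

Emit:
move_arm:
  series: [7, 0, 0, -5, 0, 0, 0, 7, -6, 0, 0, 0, 0, 0, 7, -6, 0, 0, 0, 0, 0, 7, -6, 0, 0, 0, 0, 0, 7, 0, 0, 0, 0, 0, 0]

```text
time: 13.42
tool_pos: [0.4441, -0.0754, 0.1441]
tcp_rot: [-3.138, -0.126, 0.006]
wrist_force: [1.1, 0.8, -0.1]
width: 0.82
grip_force: 0.0
```

```bash
python3 - <<'E'
from meas import *
from plan import plan
im=snap('top','t4'); snap('scene','s4')
for p in prisms(im,(200,190,450,260)): print('bench',np.round(p[:5],4),p[5])
for p in prisms(im,(283,126,360,185),z=.07): d=(np.array(p[:2])-O)*1000; print('deck',d@EX,d@EY,np.round(p[2]-YAW,3),p[3:])
plan(.426,-.092,.014,-.212); plan(.4255,-.2805,.014,.192)
E
```

```text
bench [ 0.3961 -0.0893  1.4565 49.1015 46.9031] [355.0, 228.0]
bench [ 3.956000e-01  2.220000e-02 -2.549000e-01  1.254514e+02  1.948920e+02] [315.0, 228.0]
deck 2.894435122116322 -53.942119991482755 -0.0 (108.23939514160156, 41.12178421020508, [344.0, 145.0])
pos [ 0.45   -0.0761  0.1464] txyaw 0.081 tilt 0.17 q6 1.27 | turn 16.76 then shift cm [-2.05  2.06 13.23] | F [ 0.2 -0.1  0.5] w 0.818 t 13.5
pos [ 0.45   -0.0761  0.1464] txyaw 0.081 tilt 0.17 q6 1.27 | turn -6.39 then shift cm [-6.34 19.58 13.24] | F [ 0.2 -0.1  0.5] w 0.818 t 13.5
```

View pics/t4.png

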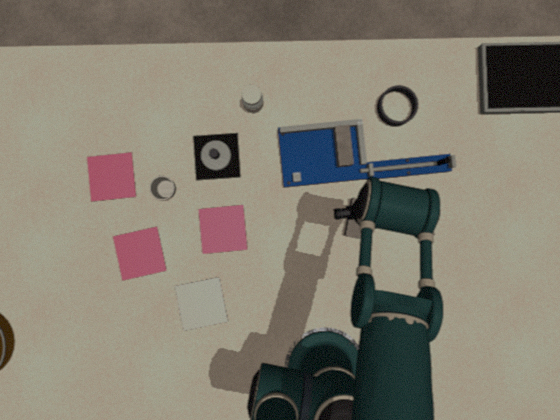

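The first prism lies square against the rail at (344,145). The arm hides the others from above, so I compare the scene views to see whether any moved.

```bash
python3 - <<'E'
from h import *
a=cv2.imread('pics/scene0.png'); 
for f in('s2','s4'):
    b=cv2.imread(f'pics/{f}.png'); print(f)
    for nm,P in(('B',[.426,-.092,.04]),('C',[.4255,-.2805,.04])):
        u,v=proj('scene',P)[0].astype(int); print(nm,(u,v),[round(float(np.abs(a[v-14:v+18,u+dx:u+dx+8].astype(int)-b[v-14:v+18,u+dx:u+dx+8]).mean()),1) for dx in range(-24,24,8)])
b=cv2.imread('pics/s4.png'); cv2.imwrite('pics/s4c.png',cv2.resize(b[130:260,180:330],None,fx=4,fy=4))
E
```

```text
s2
B (np.int64(258), np.int64(184)) [10.1, 9.6, 8.9, 9.4, 66.2, 124.6]
C (np.int64(235), np.int64(163)) [11.4, 10.7, 8.9, 12.2, 14.1, 16.7]
s4
B (np.int64(258), np.int64(184)) [2.4, 3.5, 11.7, 11.0, 10.9, 8.4]
C (np.int64(235), np.int64(163)) [2.8, 2.6, 2.2, 5.7, 37.9, 32.7]
```

View pics/s4c.png

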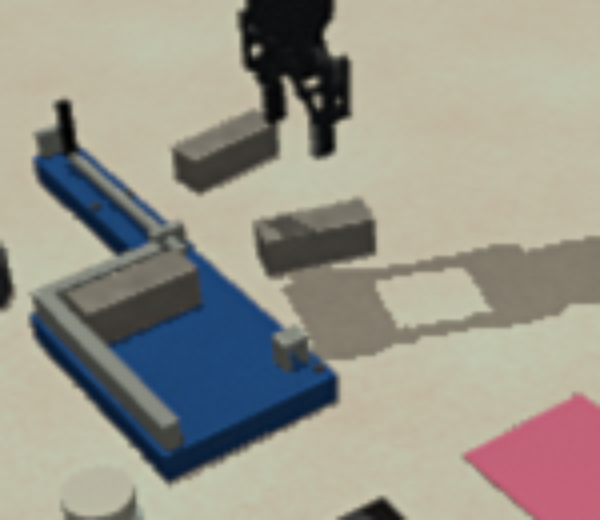

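Both bench prisms are in place (crop (315,237) and (225,150)), and the first prism sits square on the deck. Now I pick up the middle one.

Emit:
move_arm:
  series: [7, 0, 0, 0, 0, 0, 8.4, 7, 0, 0, 0, 0, 0, 8.4, 7, -2.05, 2.05, 0, 0, 0, 0, 7, 0, 0, 5, 0, 0, 0, 7, 0, 0, 0, 0, 0, 0]

```text
time: 14.15
tool_pos: [0.4238, -0.0912, 0.0932]
tcp_rot: [-3.123, 0.333, 0.009]
wrist_force: [-0.1, -0.5, 0.6]
width: 0.82
grip_force: 0.0
```

```bash
python3 - <<'E'
from plan import plan
plan(.426,-.092,.014,-.212)
E
```

```text
pos [ 0.4238 -0.0912  0.0932] txyaw -0.212 tilt 0.34 q6 1.51 | turn -0.01 then shift cm [0.28 0.04 7.91] | F [-0.1 -0.5  0.6] w 0.82 t 14.2
```

Emit:
move_arm:
  series: [7, 0.2, 0, 4, 0, 0, 0, 7, 0, 0, 3, 0, 0, 0, 7, 0, 0, 0.9, 0, 0, 0, 7, 0, 0, 0, 0, 0, 0, 7, 0, 0, 0, 0, 0, 0]

```text
time: 14.78
tool_pos: [0.4289, -0.0925, 0.0179]
tcp_rot: [3.123, -0.332, 0.005]
wrist_force: [0.1, 0.3, 0.4]
width: 0.824
grip_force: 0.0
```

Emit:
move_arm:
  series: [3.5, 0, 0, 0, 0, 0, 0, 3.5, 0, 0, 0, 0, 0, 0, 3.5, 0, 0, 0, 0, 0, 0, 3.5, 0, 0, 0, 0, 0, 0, 3.5, 0, 0, 0, 0, 0, 0]

```text
time: 15.4
tool_pos: [0.4283, -0.0927, 0.0177]
tcp_rot: [3.123, -0.332, 0.004]
wrist_force: [0.2, 0.0, 6.3]
width: 0.45
grip_force: 82.1
```

```bash
python3 - <<'E'
from plan import *
plan(*D(-10,6,90),YAW)
E
```

```text
pos [ 0.4283 -0.0927  0.0177] txyaw -0.212 tilt 0.15 q6 1.51 | turn -16.62 then shift cm [18.68 -7.7  -7.2 ] | F [0.2 0.  6.3] w 0.45 t 15.4
```

Emit:
move_arm:
  series: [3.5, 0, 0, -4, 0, 0, 0, 3.5, 0, 0, -4, 0, 0, -5.5, 3.5, 0, 0, 0, 0, 0, -5.5, 3.5, 0, 0, 0, 0, 0, -5.6, 3.5, 3.7, -1.5, 0, 0, 0, 0]

```text
time: 16.02
tool_pos: [0.4598, -0.0744, 0.0951]
tcp_rot: [-3.139, -0.119, 0.006]
wrist_force: [0.9, -1.0, -3.2]
width: 0.459
grip_force: 82.2
```

Emit:
move_arm:
  series: [3.5, 3.7, -1.5, 0, 0, 0, 0, 3.5, 3.7, -1.5, 0, 0, 0, 0, 3.5, 3.7, -1.5, 0, 0, 0, 0, 3.5, 0, 0, 0, 0, 0, 0, 3.5, 0, 0, 0, 0, 0, 0]

```text
time: 16.65
tool_pos: [0.5685, -0.0207, 0.0952]
tcp_rot: [-3.139, -0.122, 0.005]
wrist_force: [0.5, -0.2, -4.0]
width: 0.454
grip_force: 82.0
```

```bash
python3 - <<'E'
from plan import *
plan(*D(-10,7,50),YAW)
im=snap('scene','s5')
E
```

```text
pos [ 0.5685 -0.0207  0.0952] txyaw 0.078 tilt 0.17 q6 1.41 | turn -0.0 then shift cm [ 4.14 -1.73  4.51] | F [ 0.5 -0.2 -4. ] w 0.454 t 16.6
```

Emit:
move_arm:
  series: [3.5, 4.1, -1.7, 0, 0, 0, 0, 3.5, 0, 0, 0, 0, 0, 0, 3.5, 0, 0, 3, 0, 0, 0, 3.5, 0, 0, 1.4, 0, 0, 0, 3.5, 0, 0, 0, 0, 0, 0]

```text
time: 17.32
tool_pos: [0.6069, -0.0011, 0.0505]
tcp_rot: [-3.139, -0.121, 0.007]
wrist_force: [-0.0, 0.1, -4.0]
width: 0.459
grip_force: 82.2
```

```bash
python3 - <<'E'
from plan import *
plan(*D(2,7,48),YAW)
E
```

```text
pos [ 0.6069 -0.0011  0.0505] txyaw 0.077 tilt 0.27 q6 1.45 | turn -0.06 then shift cm [ 1.34 -0.07  0.24] | F [-0.   0.1 -4. ] w 0.459 t 17.3
```

Emit:
move_arm:
  series: [3.5, 0, 0, 0.2, 0, 0, 0, 3.5, 0.8, -0.05, 0, 0, 0, 0, 3.5, 0.3, 0, 0, 0, 0, 0, 3.5, 0.3, 0, 0, 0, 0, 0, 3.5, 0, 0, 0, 0, 0, 0]

```text
time: 17.95
tool_pos: [0.6237, 0.0009, 0.0504]
tcp_rot: [3.139, 0.122, 0.0]
wrist_force: [-0.2, 0.2, -2.7]
width: 0.454
grip_force: 82.3
```

```bash
python3 - <<'E'
from plan import *
plan(*D(2,7,48),YAW)
E
```

```text
pos [0.6237 0.0009 0.0504] txyaw 0.078 tilt 0.01 q6 1.45 | turn -0.02 then shift cm [-0.35  0.    0.24] | F [-0.2  0.2 -2.7] w 0.454 t 17.9
```

Emit:
move_arm:
  series: [3.5, 0.2, 0, 0.1, 0, 0, 0, 3.5, 0.2, 0, 0, 0, 0, 0, 3.5, 0, 0, 0, 0, 0, 0]

```text
time: 18.32
tool_pos: [0.6238, 0.001, 0.0485]
tcp_rot: [-3.139, -0.122, 0.012]
wrist_force: [-10.9, -1.2, 3.4]
width: 0.451
grip_force: 83.1
```

Emit:
move_arm:
  series: [3.5, 0.2, 0, 0, 0, 0, 0, 3.5, 0, 0, 0, 0, 0, 0]

```text
time: 18.58
tool_pos: [0.6238, 0.001, 0.0484]
tcp_rot: [-3.139, -0.122, 0.019]
wrist_force: [-16.5, -2.5, 7.3]
width: 0.453
grip_force: 83.6
```

Rail contact. I back off slightly, release and retreat toward the third prism, keeping it in view of the camera.

Emit:
move_arm:
  series: [3.5, -0.3, 0, 0, 0, 0, 0, 3.5, 0, 0, 0, 0, 0, 0]

```text
time: 18.82
tool_pos: [0.6238, 0.001, 0.0483]
tcp_rot: [-3.139, -0.122, 0.008]
wrist_force: [-7.0, -0.3, -1.9]
width: 0.457
grip_force: 82.3
```

Emit:
move_arm:
  series: [4.6, 0, 0, 0, 0, 0, 0, 4.6, 0, 0, 0, 0, 0, 0, 4.6, 0, 0, 0, 0, 0, 0, 4.6, 0, 0, -1, 0, 0, 0, 4.6, 0, 0, -4, 0, 0, 0]

```text
time: 19.45
tool_pos: [0.6242, 0.0012, 0.0974]
tcp_rot: [-3.139, -0.122, 0.009]
wrist_force: [0.2, 0.2, -0.3]
width: 0.536
grip_force: 0.0
```

Emit:
move_arm:
  series: [7, 0, 0, -5, 0, 0, 0, 7, -6, 0, 0, 0, 0, 0, 7, -6, 0, 0, 0, 0, 0, 7, -6, 0, 0, 0, 0, 0, 7, 0, 0, 0, 0, 0, 0]

```text
time: 20.08
tool_pos: [0.4413, -0.0127, 0.148]
tcp_rot: [-3.139, -0.121, 0.007]
wrist_force: [0.8, 0.6, -1.0]
width: 0.818
grip_force: 0.0
```

```bash
python3 - <<'E'
from meas import *
from plan import plan
im=snap('top','t6'); snap('scene','s6')
for p in prisms(im,(330,190,450,260)): print('bench',np.round(p[:5],4),p[5])
for p in prisms(im,(283,126,360,185),z=.07): d=(np.array(p[:2])-O)*1000; print('deck',d@EX,d@EY,np.round(p[2]-YAW,3),p[3:])
plan(.4255,-.2805,.014,.192)
E
```

```text
bench [  0.4259  -0.2803   0.1912 110.0355  38.6829] [423.0, 217.0]
deck 2.9003151074228546 -53.94678470056539 0.004 (108.37654113769531, 40.813751220703125, [344.0, 145.0])
deck 5.567275852524581 8.504334599959485 -0.012 (112.5755386352539, 41.85897445678711, [321.0, 146.0])
pos [ 0.4473 -0.0129  0.1504] txyaw 0.077 tilt 0.17 q6 1.41 | turn -6.57 then shift cm [-7.29 25.84 13.63] | F [0.5 0.1 0. ] w 0.821 t 20.2
```

Emit:
move_arm:
  series: [7, 0, 0, 0, 0, 0, -6.6, 7, -1.5, 5.2, 0, 0, 0, 0, 7, -1.5, 5.2, 0, 0, 0, 0, 7, -1.5, 5.2, 0, 0, 0, 0, 7, -1.5, 5.2, 0, 0, 0, 0]

```text
time: 20.8
tool_pos: [0.4301, -0.2314, 0.1506]
tcp_rot: [3.125, 0.303, 0.004]
wrist_force: [0.3, 0.7, 0.0]
width: 0.821
grip_force: 0.0
```

Emit:
move_arm:
  series: [7, -1.3, 5.0, 0, 0, 0, 0, 7, 0, 0, 5, 0, 0, 0, 7, 0, 0, 0, 0, 0, 0, 7, 0, 0, 0, 0, 0, 0]

```text
time: 21.3
tool_pos: [0.4261, -0.2805, 0.1002]
tcp_rot: [3.126, 0.303, 0.001]
wrist_force: [0.1, 0.7, 0.1]
width: 0.817
grip_force: 0.0
```

```bash
python3 - <<'E'
from plan import plan
plan(.4259,-.2805,.015,.192)
E
```

```text
pos [ 0.4261 -0.2805  0.1002] txyaw 0.193 tilt 0.05 q6 0.75 | turn 0.07 then shift cm [-0.02 -0.01  8.52] | F [0.1 0.7 0.1] w 0.817 t 21.3
```

Emit:
move_arm:
  series: [7, 0, 0, 4, 0, 0, 0, 7, 0, 0, 3, 0, 0, 0, 7, 0, 0, 1.5, 0, 0, 0, 7, 0, 0, 0, 0, 0, 0, 7, 0, 0, 0, 0, 0, 0]

```text
time: 21.92
tool_pos: [0.4262, -0.2808, 0.0159]
tcp_rot: [3.125, 0.303, 0.003]
wrist_force: [0.0, 0.5, -0.7]
width: 0.817
grip_force: 0.0
```

Emit:
move_arm:
  series: [3.5, 0, 0, 0, 0, 0, 0, 3.5, 0, 0, 0, 0, 0, 0, 3.5, 0, 0, 0, 0, 0, 0, 3.5, 0, 0, 0, 0, 0, 0, 3.5, 0, 0, 0, 0, 0, 0]

```text
time: 22.55
tool_pos: [0.4262, -0.2814, 0.016]
tcp_rot: [3.124, 0.302, 0.004]
wrist_force: [-0.1, -1.1, 6.3]
width: 0.46
grip_force: 81.9
```

```bash
python3 - <<'E'
from plan import *
plan(*D(-10,69,90),YAW)
E
```

```text
pos [ 0.4262 -0.2814  0.016 ] txyaw 0.193 tilt 0.21 q6 0.75 | turn 6.58 then shift cm [ 20.37 -32.78  -7.43] | F [-0.1 -1.1  6.3] w 0.46 t 22.6
```

Emit:
move_arm:
  series: [3.5, 0, 0, -4.5, 0, 0, 0, 3.5, 0, 0, -4.5, 0, 0, 6.6, 3.5, 2.5, -4.1, 0, 0, 0, 0, 3.5, 2.5, -4.1, 0, 0, 0, 0, 3.5, 2.5, -4.1, 0, 0, 0, 0]

```text
time: 23.18
tool_pos: [0.4894, -0.1501, 0.1037]
tcp_rot: [-3.139, -0.12, 0.002]
wrist_force: [1.1, 0.2, -4.1]
width: 0.456
grip_force: 82.5
```

Emit:
move_arm:
  series: [3.5, 2.5, -4.1, 0, 0, 0, 0, 3.5, 2.5, -4.1, 0, 0, 0, 0, 3.5, 2.5, -4.1, 0, 0, 0, 0, 3.5, 2.5, -4.1, 0, 0, 0, 0, 3.5, 0, 0, 0, 0, 0, 0]

```text
time: 23.8
tool_pos: [0.5775, 0.0226, 0.1036]
tcp_rot: [-3.138, -0.128, 0.001]
wrist_force: [-0.2, -0.7, -3.3]
width: 0.454
grip_force: 82.6
```

```bash
python3 - <<'E'
from plan import *
plan(*D(-10,69,49),YAW)
E
```

```text
pos [0.5775 0.0226 0.1036] txyaw 0.081 tilt 0.06 q6 1.48 | turn 0.19 then shift cm [ 2.9  -3.67  5.46] | F [-0.2 -0.7 -3.3] w 0.454 t 23.8
```

Emit:
move_arm:
  series: [3.5, 2.9, -3.7, 0, 0, 0, 0.2, 3.5, 0, 0, 0, 0, 0, 0, 3.5, 0, 0, 3.5, 0, 0, 0, 3.5, 0, 0, 1.7, 0, 0, 0, 3.5, 0, 0, 0, 0, 0, 0]

```text
time: 24.42
tool_pos: [0.6093, 0.0583, 0.0579]
tcp_rot: [-3.139, -0.115, -0.021]
wrist_force: [5.0, 1.3, 12.8]
width: 0.457
grip_force: 92.9
```

```bash
python3 - <<'E'
from plan import *
plan(*D(2,69,46),YAW)
E
```

```text
pos [0.6093 0.0583 0.0579] txyaw 0.074 tilt 0.76 q6 1.55 | turn -0.26 then shift cm [ 0.62 -0.37  1.2 ] | F [ 5.   1.3 12.8] w 0.457 t 24.4
```

The third prism's front end has landed on the keeper (its x reaches about −59 at this spot). I lift and look.

Emit:
move_arm:
  series: [3.5, 0, 0, -2, 0, 0, 0, 3.5, 0, 0, -2, 0, 0, 0, 3.5, 0, 0, 0, 0, 0, 0]

```text
time: 24.8
tool_pos: [0.604, 0.0584, 0.0943]
tcp_rot: [3.139, 0.116, 0.005]
wrist_force: [0.0, -0.5, -4.2]
width: 0.456
grip_force: 90.9
```

```bash
python3 - <<'E'
from plan import *
plan(*D(4,66,46),YAW)
im=snap('scene','s7'); cv2.imwrite('pics/s7c.png',cv2.cvtColor(cv2.resize(im[130:270,180:330],None,fx=4,fy=4),cv2.COLOR_RGB2BGR))
E
```

```text
pos [0.604  0.0584 0.0943] txyaw 0.074 tilt 0.19 q6 1.55 | turn -0.25 then shift cm [ 1.35 -0.02  4.84] | F [ 0.  -0.5 -4.2] w 0.456 t 24.8
```

View pics/s7c.png

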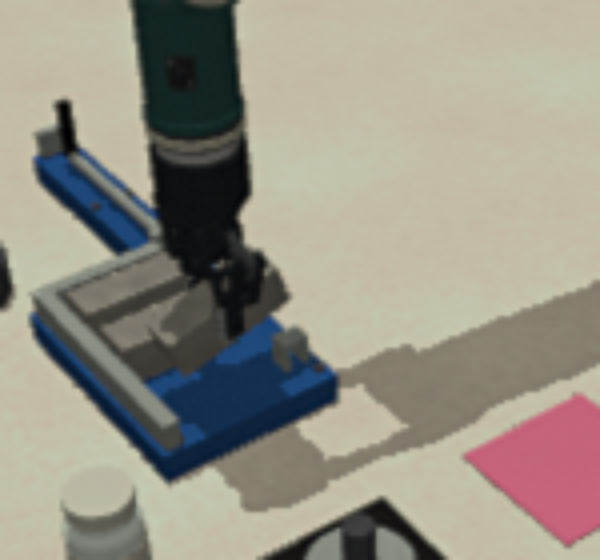

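The prism is pitched front-up in the grip (rear end low, crop ~(180,345)). Set slightly farther in, its front clears the keeper, and lowering its rear end onto the deck should press it level again.

Emit:
move_arm:
  series: [3.5, 1.2, 0, 0, 0, 0, -0.2, 3.5, 0, 0, 1.5, 0, 0, 0, 3.5, 0, 0, 1.0, 0, 0, 0, 3.5, 0, 0, 0, 0, 0, 0]
  grip_force: 50

```text
time: 25.35
tool_pos: [0.6128, 0.0596, 0.0645]
tcp_rot: [3.139, 0.122, -0.008]
wrist_force: [-0.8, 0.6, -4.1]
width: 0.45
grip_force: 90.8
```

```bash
python3 - <<'E'
from plan import *
plan(*D(2.5,66,46),YAW)
E
```

```text
pos [0.6128 0.0596 0.0645] txyaw 0.078 tilt 0.3 q6 1.55 | turn -0.02 then shift cm [0.34 0.04 1.84] | F [-0.8  0.6 -4.1] w 0.45 t 25.4
```

Emit:
move_arm:
  series: [3.5, 0.3, 0, 0, 0, 0, 0, 3.5, 0, 0, 0.5, 0, 0, 0, 3.5, 0, 0, 0.5, 0, 0, 0, 3.5, 0, 0, 0, 0, 0, 0]

```text
time: 25.85
tool_pos: [0.6186, 0.06, 0.0584]
tcp_rot: [-3.139, -0.122, -0.002]
wrist_force: [-2.2, -0.2, 2.3]
width: 0.459
grip_force: 91.4
```

Emit:
move_arm:
  series: [3.5, 0, 0, 0.3, 0, 0, 0, 3.5, 0, 0, 0.3, 0, 0, 0, 3.5, 0, 0, 0.2, 0, 0, 0, 3.5, 0, 0, 0, 0, 0, 0]

```text
time: 26.35
tool_pos: [0.6188, 0.06, 0.0572]
tcp_rot: [3.139, 0.122, 0.002]
wrist_force: [-21.3, -0.7, 39.0]
width: 0.457
grip_force: 96.3
```

```bash
python3 - <<'E'
from plan import *
plan(*D(2.5,66,46),YAW)
E
```

```text
pos [0.6188 0.06   0.0572] txyaw 0.078 tilt 0.08 q6 1.55 | turn -0.01 then shift cm [-0.27  0.03  1.11] | F [-21.3  -0.7  39. ] w 0.457 t 26.4
```

Emit:
move_arm:
  series: [3.8, 0, 0, -0.8, 0, 0, 0, 3.8, -0.5, 0, 0, 0, 0, 0, 3.8, 0, 0, 0, 0, 0, 0]
  grip_force: 30

```text
time: 26.72
tool_pos: [0.6133, 0.0596, 0.0579]
tcp_rot: [-3.139, -0.122, -0.002]
wrist_force: [-2.2, -0.3, 5.4]
width: 0.455
grip_force: 92.0
```

```bash
python3 - <<'E'
from plan import *
plan(*D(1,66,46),YAW)
im=snap('scene','s8'); cv2.imwrite('pics/s8c.png',cv2.cvtColor(cv2.resize(im[170:260,180:290],None,fx=6,fy=6,interpolation=cv2.INTER_CUBIC),cv2.COLOR_RGB2BGR))
E
```

```text
pos [0.6133 0.0596 0.0579] txyaw 0.078 tilt 0.07 q6 1.55 | turn -0.02 then shift cm [0.13 0.03 1.19] | F [-2.2 -0.3  5.4] w 0.455 t 26.7
```

View pics/s8c.png

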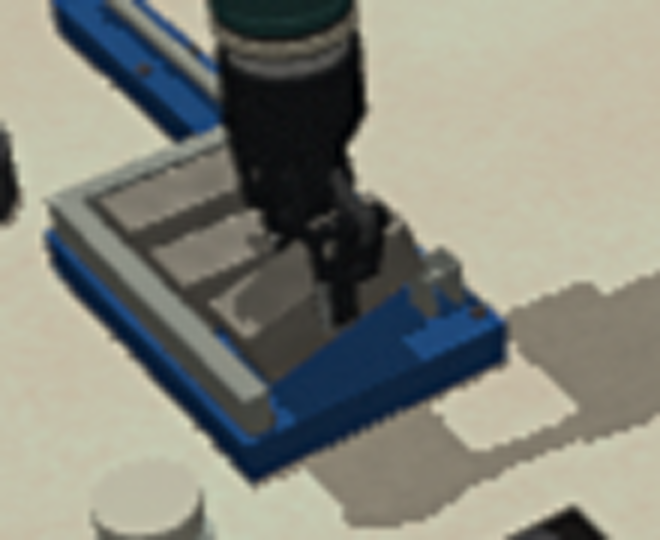

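The rear end rests on the deck at the rail and the front is still raised by the keeper, so there is no room to level it here. I will set it flat on the open bench in front, push the first two prisms home to the fence, then fetch it again.

Emit:
move_arm:
  series: [3.5, 0, 0, -3, 0, 0, 0, 3.5, 0, 0, -3, 0, 0, 0, 3.5, -5, 0, 0, 0, 0, 0, 3.5, -5, 0, 0, 0, 0, 0, 3.5, -5, 0, 0, 0, 0, 0]
  grip_force: 40

```text
time: 27.4
tool_pos: [0.4605, 0.0477, 0.1153]
tcp_rot: [3.139, 0.122, -0.006]
wrist_force: [-0.1, -0.1, -3.1]
width: 0.455
grip_force: 90.7
```

Emit:
move_arm:
  series: [3.5, -3, -2, 0, 0, 0, 0, 3.5, 0, 0, 4, 0, 0, 0, 3.5, 0, 0, 3, 0, 0, 0, 3.5, 0, 0, 1.5, 0, 0, 0, 3.5, 0, 0, 0, 0, 0, 0]

```text
time: 28.02
tool_pos: [0.4306, 0.0654, 0.0308]
tcp_rot: [3.139, 0.122, -0.006]
wrist_force: [-0.0, -0.3, -3.4]
width: 0.455
grip_force: 90.8
```

Emit:
move_arm:
  series: [3.5, 0, 0, 0.5, 0, 0, 0, 3.5, 0, 0, 0.4, 0, 0, 0, 3.5, 0, 0, 0, 0, 0, 0]

```text
time: 28.4
tool_pos: [0.433, 0.0659, 0.0265]
tcp_rot: [-3.139, -0.122, -0.001]
wrist_force: [-12.6, 0.3, 20.6]
width: 0.455
grip_force: 94.2
```

Emit:
move_arm:
  series: [4.4, 0, 0, 0, 0, 0, 0, 4.6, 0, 0, 0, 0, 0, 0, 6, 0, 0, 0, 0, 0, 0, 6, 0, 0, -4, 0, 0, 0, 6, 0, 0, -6, 0, 0, 0]

```text
time: 29.02
tool_pos: [0.4298, 0.0653, 0.1222]
tcp_rot: [3.139, 0.122, -0.009]
wrist_force: [0.8, -0.6, 0.5]
width: 0.703
grip_force: 0.0
```

```bash
python3 - <<'E'
from plan import *
print(read_state()['grip_force'])
# p1+p2 push: closing line along deck x -> long-axis angle YAW+90deg ; start left of p2
plan(*D(0,60,120),YAW+np.pi/2); plan(*D(0,60,120),YAW)
E
```

```text
0.0
pos [0.4298 0.0653 0.1222] txyaw 0.077 tilt 0.33 q6 1.59 | turn 89.97 then shift cm [  2.63 -18.28   0.12] | F [ 0.8 -0.6  0.5] w 0.703 t 29.0
pos [0.4298 0.0653 0.1222] txyaw 0.077 tilt 0.33 q6 1.59 | turn -0.03 then shift cm [18.28  2.63  0.12] | F [ 0.8 -0.6  0.5] w 0.703 t 29.0
```

Emit:
move_arm:
  series: [5, 0, 0, 0, 0, 0, -10, 5, 0, 0, 0, 0, 0, -10, 5, 0, 0, 0, 0, 0, -10, 5, 0, 0, 0, 0, 0, -10, 5, 0, 0, 0, 0, 0, -10]

```text
time: 29.65
tool_pos: [0.432, 0.0655, 0.1231]
tcp_rot: [-2.789, -1.445, 0.0]
wrist_force: [1.0, -0.3, 0.6]
width: 0.585
grip_force: 0.0
```

Emit:
move_arm:
  series: [5, 0, 0, 0, 0, 0, -10, 5, 0, 0, 0, 0, 0, -10, 5, 0, 0, 0, 0, 0, -10, 5, 0, 0, 0, 0, 0, -10, 5, -2.5, 4, 0, 0, 0, 0]

```text
time: 30.28
tool_pos: [0.4718, 0.0444, 0.1224]
tcp_rot: [-2.128, -2.308, 0.002]
wrist_force: [1.0, 0.5, 0.7]
width: 0.584
grip_force: 0.0
```

Emit:
move_arm:
  series: [5, 0, 5, 0, 0, 0, 0, 5, 0, 5, 0, 0, 0, 0, 5, 0, 4.5, 0, 0, 0, 0, 5, 0, 0, 0, 0, 0, 0, 5, 0, 0, 0, 0, 0, 0]

```text
time: 30.9
tool_pos: [0.6174, 0.0548, 0.1223]
tcp_rot: [-2.133, -2.305, 0.003]
wrist_force: [-1.1, -0.9, -0.6]
width: 0.589
grip_force: 0.0
```

```bash
python3 - <<'E'
from meas import *
from plan import plan
plan(*D(4,60,43),YAW+np.pi/2)
im=snap('top','t9')
for p in prisms(im,(200,187,450,265)): print('bench',np.round(p[:5],4),p[5])
for p in prisms(im,(283,126,360,185),z=.07): d=(np.array(p[:2])-O)*1000; print('deck',d@EX,d@EY,np.round(p[2]-YAW,3),p[3:])
E
```

```text
pos [0.6174 0.0548 0.1223] txyaw 1.648 tilt 0.14 q6 -0.03 | turn -0.03 then shift cm [-0.13  0.08  7.93] | F [-1.1 -0.9 -0.6] w 0.589 t 30.9
bench [ 3.97700e-01  7.81000e-02 -2.45000e-02  3.34292e+01  5.28172e+01] [295.0, 230.0]
bench [  0.4535   0.1435   1.4325 104.7286  91.5459] [271.0, 207.0]
deck -14.402800206777679 8.62032544404121 -0.001 (77.32380676269531, 41.281517028808594, [323.0, 155.0])
deck -16.505799334665216 -45.355645659259515 0.176 (103.26094055175781, 31.849397659301758, [343.0, 152.0])
```

View pics/t9.png

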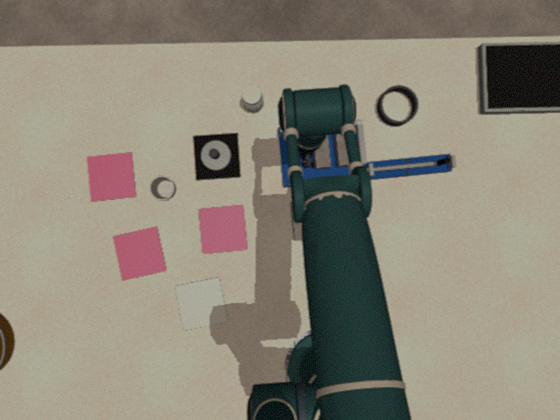

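The arm hides the deck, but the weight and bystanders are untouched and the third prism lies on the bench near (297,222). I lower beside the second prism and push toward the fence.

Emit:
move_arm:
  series: [5, 0, 0, 4, 0, 0, 0, 5, 0, 0, 3, 0, 0, 0, 5, 0, 0, 0.9, 0, 0, 0, 5, -1.5, 0, 0, 0, 0, 0, 5, 0, 0, 0, 0, 0, 0]

```text
time: 31.58
tool_pos: [0.6208, 0.0387, 0.0461]
tcp_rot: [2.133, 2.303, 0.003]
wrist_force: [0.5, 0.2, 1.2]
width: 0.584
grip_force: 0.0
```

Emit:
move_arm:
  series: [5, -1.0, 0, 0, 0, 0, 0, 5, -0.8, 0, 0, 0, 0, 0, 5, -0.8, 0, 0, 0, 0, 0, 5, -0.8, 0, 0, 0, 0, 0, 5, 0, 0, 0, 0, 0, 0]

```text
time: 32.2
tool_pos: [0.6235, 0.006, 0.0457]
tcp_rot: [2.133, 2.304, 0.004]
wrist_force: [1.2, 1.8, 2.3]
width: 0.587
grip_force: 1.5
```

```bash
python3 - <<'E'
from plan import *
plan(*D(4,-9,43),YAW+np.pi/2)
E
```

```text
pos [0.6235 0.006  0.0457] txyaw 1.648 tilt 0.16 q6 -0.11 | turn -0.07 then shift cm [-2.11 -0.17  0.27] | F [1.2 1.8 2.3] w 0.587 t 32.2
```

Emit:
move_arm:
  series: [5, -0.7, 0, 0, 0, 0, 0, 5, -0.6, 0, 0, 0, 0, 0, 5, -0.5, 0, 0, 0, 0, 0, 5, -0.2, 0, 0, 0, 0, 0, 5, 0, 0, 0, 0, 0, 0]

```text
time: 32.83
tool_pos: [0.6247, -0.0127, 0.0456]
tcp_rot: [2.134, 2.305, 0.004]
wrist_force: [-0.3, 6.9, 5.4]
width: 0.584
grip_force: 3.6
```

Emit:
move_arm:
  series: [5, -0.2, 0, 0, 0, 0, 0, 5, -0.2, 0, 0, 0, 0, 0, 5, 0, 0, 0, 0, 0, 0]

```text
time: 33.2
tool_pos: [0.6249, -0.0151, 0.0457]
tcp_rot: [-2.133, -2.304, -0.007]
wrist_force: [-1.3, 12.5, 7.1]
width: 0.586
grip_force: 6.3
```

```bash
python3 - <<'E'
from plan import *
plan(*D(4,-9,43),YAW+np.pi/2)
E
```

```text
pos [ 0.6249 -0.0151  0.0457] txyaw 1.648 tilt 0.26 q6 -0.15 | turn -0.06 then shift cm [-0.   -0.14  0.27] | F [-1.3 12.5  7.1] w 0.586 t 33.2
```

Emit:
move_arm:
  series: [5, -0.2, 0, 0, 0, 0, 0, 5, -0.1, 0, 0, 0, 0, 0, 5, 0, 0, 0, 0, 0, 0]

```text
time: 33.58
tool_pos: [0.6248, -0.0152, 0.0457]
tcp_rot: [-2.131, -2.302, -0.01]
wrist_force: [-1.4, 22.2, 7.4]
width: 0.587
grip_force: 11.2
```

Emit:
move_arm:
  series: [5, -0.2, 0, 0, 0, 0, 0, 5, 0, 0, 0, 0, 0, 0]

```text
time: 33.83
tool_pos: [0.6248, -0.0151, 0.0457]
tcp_rot: [-2.13, -2.3, -0.013]
wrist_force: [-1.1, 28.6, 8.6]
width: 0.583
grip_force: 14.5
```

The push is firm against the fence. I retreat and rotate back.

Emit:
move_arm:
  series: [5, 1, 0, 0, 0, 0, 0, 5, 1, 0, 0, 0, 0, 0, 5, 0, 0, -5, 0, 0, 0, 5, 0, 0, -5, 0, 0, 10, 5, 4, 0, 0, 0, 0, 10]

```text
time: 34.45
tool_pos: [0.6308, 0.0345, 0.1501]
tcp_rot: [2.505, 1.884, 0.011]
wrist_force: [0.6, 0.5, -0.2]
width: 0.585
grip_force: 0.0
```

Emit:
move_arm:
  series: [7, 0, 0, 0, 0, 0, 10, 7, 0, 0, 0, 0, 0, 10, 7, 0, 0, 0, 0, 0, 10, 7, 0, 0, 0, 0, 0, 10, 7, 0, 0, 0, 0, 0, 10]

```text
time: 35.08
tool_pos: [0.6264, 0.036, 0.1437]
tcp_rot: [3.072, 0.655, -0.002]
wrist_force: [0.7, 0.2, -0.3]
width: 0.819
grip_force: 0.0
```

Emit:
move_arm:
  series: [7, 0, -4, 0, 0, 0, 10, 7, 0, -4, 0, 0, 0, 10, 7, 0, -4, 0, 0, 0, 0, 7, 0, -4, 0, 0, 0, 0, 7, 0, 0, 0, 0, 0, 0]

```text
time: 35.7
tool_pos: [0.5936, 0.1935, 0.1439]
tcp_rot: [3.139, 0.126, -0.0]
wrist_force: [-0.2, 0.8, 0.5]
width: 0.816
grip_force: 0.0
```

```bash
python3 - <<'E'
from meas import *
from plan import plan
im=snap('top','t10')
for p in prisms(im,(200,187,450,265)): print('bench',np.round(p[:5],4),p[5]); plan(p[0],p[1],.015,p[2])
for p in prisms(im,(283,126,360,185),z=.07): d=(np.array(p[:2])-O)*1000; print('deck',d@EX,d@EY,np.round(p[2]-YAW,3),p[3:])
E
```

```text
deck 1.374328672328608 -54.02099803971326 -0.1 (82.13066101074219, 106.91979217529297, [345.0, 144.0])
```

View pics/t10.png

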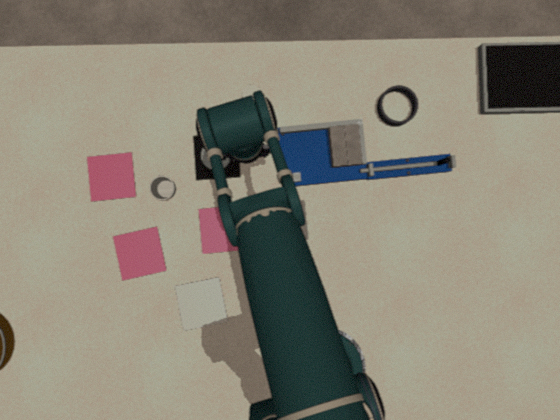

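Emit:
move_arm:
  series: [7, -4, -4, 0, 0, 0, 0, 7, -4, -5, 0, 0, 0, 0, 7, -2, -5, 0, 0, 0, 0, 7, 0, -3, 0, 0, 0, 0, 7, 0, 0, 0, 0, 0, 0]

```text
time: 36.38
tool_pos: [0.4824, 0.3529, 0.1443]
tcp_rot: [3.139, 0.124, 0.001]
wrist_force: [-0.3, -0.3, 0.3]
width: 0.821
grip_force: 0.0
```

```bash
python3 - <<'E'
from meas import *
from plan import plan
im=snap('top','t11')
for p in prisms(im,(255,187,450,265)): print('bench',np.round(p[:5],4),p[5]); plan(p[0],p[1],.015,p[2])
for p in prisms(im,(283,126,375,185),z=.07): d=(np.array(p[:2])-O)*1000; print('deck',d@EX,d@EY,np.round(p[2]-YAW,3),p[3:])
x0,y0,x1,y1=250,110,380,250; s=4
q=cv2.cvtColor(cv2.resize(im[y0:y1,x0:x1],None,fx=s,fy=s,interpolation=cv2.INTER_CUBIC),cv2.COLOR_RGB2BGR)
for y in(-100,-60,-20):
    p=((proj('top',[D(-50,y,70),D(60,y,70)])-[x0,y0]+.5)*s).astype(int); cv2.line(q,p[0],p[1],(0,0,255),1)
cv2.imwrite('pics/t11c.png',q)
E
```

```text
bench [4.230000e-01 7.040000e-02 9.400000e-02 1.071812e+02 4.404710e+01] [298.0, 220.0]
pos [0.4825 0.3517 0.144 ] txyaw 0.078 tilt 0.07 q6 2.08 | turn -0.91 then shift cm [-8.56 27.43 12.94] | F [-0.3 -0.7  0.6] w 0.822 t 36.4
deck 2.0688425315918084 -59.29076463365796 -0.001 (112.55142974853516, 82.51348114013672, [346.0, 145.0])
```

View pics/t11c.png

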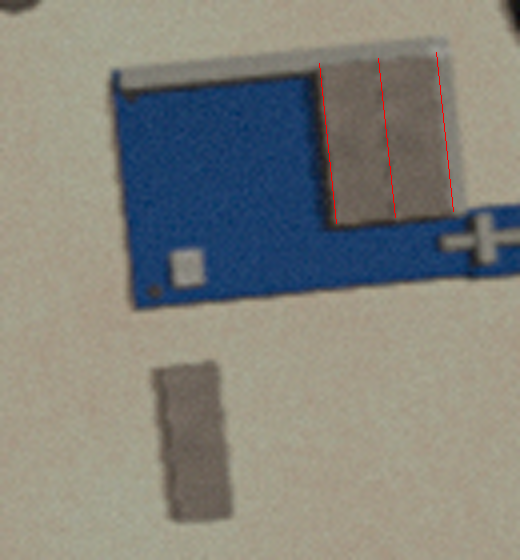

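The crop shows the two prisms closed against the fence and rail, matching the drawn lines at y −100, −60 and −20. The third prism lies flat on the bench at crop (195,440). I count 15 views, one over the 14 allowed, so I work from numbers only from here.

Emit:
move_arm:
  series: [7, -1.6, 5.5, 0, 0, 0, 0, 7, -1.6, 5.5, 0, 0, 0, 0, 7, -1.6, 5.5, 0, 0, 0, 0, 7, -1.6, 5.5, 0, 0, 0, 0, 7, -1.6, 5.5, 0, 0, 0, 0]

```text
time: 37.05
tool_pos: [0.4228, 0.0685, 0.1441]
tcp_rot: [3.138, 0.119, 0.0]
wrist_force: [0.6, -1.0, -1.1]
width: 0.822
grip_force: 0.0
```

Emit:
move_arm:
  series: [7, 0, 0, 5, 0, 0, 0, 7, 0, 0, 0, 0, 0, 0, 7, 0, 0, 0, 0, 0, 0]

```text
time: 37.42
tool_pos: [0.424, 0.0715, 0.0949]
tcp_rot: [3.139, 0.12, -0.0]
wrist_force: [0.3, 0.2, 0.7]
width: 0.819
grip_force: 0.0
```

```bash
python3 - <<'E'
from plan import *
plan(.424,.069,.015,.082)
E
```

```text
pos [0.424  0.0715 0.0949] txyaw 0.077 tilt 0.02 q6 1.6 | turn -0.3 then shift cm [-0.02  0.25  7.99] | F [0.3 0.2 0.7] w 0.819 t 37.4
```

Emit:
move_arm:
  series: [7, 0, 0.2, 4, 0, 0, 0, 7, 0, 0, 3, 0, 0, 0, 7, 0, 0, 1, 0, 0, 0, 7, 0, 0, 0, 0, 0, 0, 7, 0, 0, 0, 0, 0, 0]

```text
time: 38.05
tool_pos: [0.4256, 0.0705, 0.0158]
tcp_rot: [-3.139, -0.123, -0.005]
wrist_force: [-0.6, -0.1, 0.5]
width: 0.817
grip_force: 0.0
```

Emit:
move_arm:
  series: [3.5, 0, 0, 0, 0, 0, 0, 3.5, 0, 0, 0, 0, 0, 0, 3.5, 0, 0, 0, 0, 0, 0, 3.5, 0, 0, 0, 0, 0, 0, 3.5, 0, 0, 0, 0, 0, 0]
  grip_force: 80

```text
time: 38.67
tool_pos: [0.4255, 0.0698, 0.0158]
tcp_rot: [3.139, 0.123, 0.005]
wrist_force: [-0.3, -3.0, 5.4]
width: 0.46
grip_force: 82.0
```

```bash
python3 - <<'E'
from plan import *
plan(*D(-8,23,95),YAW)
E
```

```text
pos [0.4255 0.0698 0.0158] txyaw 0.078 tilt 0.17 q6 1.6 | turn 0.01 then shift cm [17.9   6.82 -7.86] | F [-0.3 -3.   5.4] w 0.46 t 38.7
```

Emit:
move_arm:
  series: [3.5, 0, 0, -4, 0, 0, 0, 3.5, 0, 0, -4, 0, 0, 0, 3.5, 4.5, 1.7, 0, 0, 0, 0, 3.5, 4.5, 1.7, 0, 0, 0, 0, 3.5, 4.5, 1.7, 0, 0, 0, 0]

```text
time: 39.3
tool_pos: [0.563, 0.0294, 0.094]
tcp_rot: [-3.139, -0.122, 0.001]
wrist_force: [0.9, 0.2, -3.1]
width: 0.456
grip_force: 82.5
```

Emit:
move_arm:
  series: [3.5, 4.4, 1.7, 0, 0, 0, 0, 3.5, 0, 0, 0, 0, 0, 0, 3.5, 0, 0, 0, 0, 0, 0]

```text
time: 39.67
tool_pos: [0.6061, 0.0162, 0.093]
tcp_rot: [-3.139, -0.121, 0.005]
wrist_force: [0.6, 0.2, -4.9]
width: 0.454
grip_force: 82.2
```

```bash
python3 - <<'E'
from plan import *
plan(*D(-8,23,48),YAW)
E
```

```text
pos [0.6061 0.0162 0.093 ] txyaw 0.077 tilt 0.2 q6 1.48 | turn -0.05 then shift cm [0.3  0.06 4.5 ] | F [ 0.6  0.2 -4.9] w 0.454 t 39.7
```

Emit:
move_arm:
  series: [3.5, 0.2, 0, 3, 0, 0, 0, 3.5, 0, 0, 1.4, 0, 0, 0, 3.5, 0.4, 0, 0.2, 0, 0, 0, 3.5, 0.3, 0, 0, 0, 0, 0, 3.5, 0, 0, 0, 0, 0, 0]

```text
time: 40.3
tool_pos: [0.6176, 0.017, 0.0493]
tcp_rot: [3.139, 0.122, 0.003]
wrist_force: [0.1, -0.7, -3.7]
width: 0.464
grip_force: 82.4
```

```bash
python3 - <<'E'
from plan import *
plan(*D(3,23,46),YAW)
E
```

```text
pos [0.6176 0.017  0.0493] txyaw 0.078 tilt 0.12 q6 1.48 | turn -0.02 then shift cm [0.23 0.05 0.33] | F [ 0.1 -0.7 -3.7] w 0.464 t 40.3
```

Emit:
move_arm:
  series: [3.5, 0.2, 0, 0.2, 0, 0, 0, 3.5, 0.2, 0, 0.1, 0, 0, 0, 3.5, 0.2, 0, 0, 0, 0, 0, 3.5, 0.1, 0, 0, 0, 0, 0, 3.5, 0, 0, 0, 0, 0, 0]

```text
time: 40.92
tool_pos: [0.6236, 0.0173, 0.0459]
tcp_rot: [3.139, 0.122, -0.0]
wrist_force: [-6.2, -0.8, 4.8]
width: 0.456
grip_force: 83.2
```

Emit:
move_arm:
  series: [3.5, 0.2, 0, 0, 0, 0, 0, 3.5, 0.1, 0, 0, 0, 0, 0, 3.5, 0, 0, 0, 0, 0, 0]

```text
time: 41.3
tool_pos: [0.6236, 0.0174, 0.0459]
tcp_rot: [3.139, 0.122, -0.01]
wrist_force: [-15.4, -1.5, 12.6]
width: 0.454
grip_force: 84.6
```

Emit:
move_arm:
  series: [3.5, -0.2, 0, 0, 0, 0, 0, 3.5, 0, 0, 0, 0, 0, 0, 4.6, 0, 0, 0, 0, 0, 0, 4.6, 0, 0, 0, 0, 0, 0, 4.6, 0, 0, 0, 0, 0, 0]

```text
time: 41.92
tool_pos: [0.6252, 0.0175, 0.0454]
tcp_rot: [-3.139, -0.122, -0.002]
wrist_force: [0.2, -0.7, 0.1]
width: 0.536
grip_force: 0.0
```

Emit:
move_arm:
  series: [4.6, 0, 0, -3, 0, 0, 0, 4.6, 0, 0, -5, 0, 0, 0, 5, 0, -4, 0, 0, 0, -10, 5, 0, 0, 0, 0, 0, -10, 5, 0, 0, 0, 0, 0, -10]

```text
time: 42.55
tool_pos: [0.6218, 0.058, 0.1256]
tcp_rot: [2.997, 0.94, 0.001]
wrist_force: [-0.2, -0.3, -1.4]
width: 0.584
grip_force: 0.0
```

Emit:
move_arm:
  series: [5, 0, 0, 0, 0, 0, -10, 5, 0, 0, 0, 0, 0, -10, 5, 0, 0, 0, 0, 0, -10, 5, 0, 0, 0, 0, 0, -10, 5, 0, 0, 0, 0, 0, -10]

```text
time: 43.18
tool_pos: [0.6218, 0.0574, 0.1253]
tcp_rot: [2.32, 2.118, 0.001]
wrist_force: [0.5, -0.6, -1.0]
width: 0.588
grip_force: 0.0
```

Emit:
move_arm:
  series: [5, 0, 0, 0, 0, 0, -10, 5, 0, 0, 0, 0, 0, 0, 5, 0, 0, 0, 0, 0, 0]

```text
time: 43.55
tool_pos: [0.6216, 0.0574, 0.1252]
tcp_rot: [2.137, 2.303, 0.0]
wrist_force: [-0.3, 0.1, 0.0]
width: 0.583
grip_force: 0.0
```

```bash
python3 - <<'E'
from plan import *
plan(*D(4,68,44),YAW+np.pi/2)
E
```

```text
pos [0.6216 0.0574 0.1252] txyaw 1.646 tilt 0.01 q6 -0.02 | turn -0.19 then shift cm [ 0.45 -0.38  8.12] | F [-0.3  0.1  0. ] w 0.583 t 43.5
```

Emit:
move_arm:
  series: [5, 0.4, -0.4, 4, 0, 0, -0.2, 5, 0, 0, 3, 0, 0, 0, 5, 0, 0, 1, 0, 0, 0, 5, -1, 0, 0, 0, 0, 0, 5, 0, 0, 0, 0, 0, 0]

```text
time: 44.18
tool_pos: [0.6195, 0.0502, 0.0469]
tcp_rot: [2.13, 2.307, 0.003]
wrist_force: [0.1, -0.2, 0.1]
width: 0.588
grip_force: 0.0
```

Emit:
move_arm:
  series: [5, -0.7, 0, 0, 0, 0, 0, 5, -0.7, 0, 0, 0, 0, 0, 5, -0.6, 0, 0, 0, 0, 0, 5, -0.2, 0, 0, 0, 0, 0, 5, 0, 0, 0, 0, 0, 0]

```text
time: 44.8
tool_pos: [0.6211, 0.0295, 0.0467]
tcp_rot: [2.129, 2.308, 0.004]
wrist_force: [0.1, 4.7, 3.2]
width: 0.586
grip_force: 2.2
```

```bash
python3 - <<'E'
from plan import *
plan(*D(4,31,44),YAW+np.pi/2)
E
```

```text
pos [0.6211 0.0295 0.0467] txyaw 1.651 tilt 0.17 q6 -0.07 | turn 0.14 then shift cm [-0.47 -0.11  0.27] | F [0.1 4.7 3.2] w 0.586 t 44.8
```

Emit:
move_arm:
  series: [5, -0.3, 0, 0, 0, 0, 0.1, 5, -0.3, 0, 0, 0, 0, 0, 5, -0.2, 0, 0, 0, 0, 0, 5, 0, 0, 0, 0, 0, 0]

```text
time: 45.3
tool_pos: [0.6211, 0.0247, 0.0464]
tcp_rot: [-2.131, -2.305, -0.008]
wrist_force: [-0.8, 15.6, 4.7]
width: 0.585
grip_force: 7.8
```

Emit:
move_arm:
  series: [5, -0.2, 0, 0, 0, 0, 0, 5, -0.2, 0, 0, 0, 0, 0, 5, 0, 0, 0, 0, 0, 0]

```text
time: 45.68
tool_pos: [0.6211, 0.0247, 0.0464]
tcp_rot: [-2.129, -2.301, -0.014]
wrist_force: [-1.5, 29.5, 6.0]
width: 0.585
grip_force: 14.4
```

```bash
python3 - <<'E'
from plan import *
plan(*D(4,31,44),YAW+np.pi/2)
E
```

```text
pos [0.6211 0.0247 0.0464] txyaw 1.648 tilt 0.62 q6 -0.09 | turn -0.02 then shift cm [ 0.01 -0.07  0.24] | F [-1.5 29.5  6. ] w 0.585 t 45.7
```

The row is firm against the fence at the expected position. I retreat and go to the bolt handle, checking the row with the camera from there.

Emit:
move_arm:
  series: [5, 1.5, 0, 0, 0, 0, 0, 5, 0, 0, -5, 0, 0, 0, 5, 0, 0, -5, 0, 0, 0, 5, -5, -1, 0, 0, 0, 0, 5, -5, -1, 0, 0, 0, 0]

```text
time: 46.3
tool_pos: [0.6078, -0.0707, 0.1465]
tcp_rot: [2.128, 2.308, -0.0]
wrist_force: [0.2, -1.2, 0.1]
width: 0.583
grip_force: 0.0
```

Emit:
move_arm:
  series: [5, -5, -1, 0, 0, 0, 0, 5, -5, -1, 0, 0, 0, 0, 5, -5, -1, 0, 0, 0, 0, 5, -5, -1, 0, 0, 0, 0, 5, -5, -1, 0, 0, 0, 0]

```text
time: 46.92
tool_pos: [0.5762, -0.3247, 0.1449]
tcp_rot: [-2.132, -2.307, 0.002]
wrist_force: [0.2, 0.8, 0.3]
width: 0.585
grip_force: 0.0
```

```bash
python3 - <<'E'
from meas import *
from plan import plan
im=snap('top','t12')
for p in prisms(im,(283,126,375,185),z=.07): d=(np.array(p[:2])-O)*1000; print('deck',d@EX,d@EY,np.round(p[2]-YAW,3),p[3:])
sc=snap('scene','s12')
# handle: dark pixels in scene near predicted post
hsv=cv2.cvtColor(sc,cv2.COLOR_RGB2GRAY); u,v=proj('scene',D(-68,-330,80))[0].astype(int)
q=hsv[v-18:v+18,u-14:u+18]; vv,uu=np.where(q<45); top=np.array([uu[vv<=vv.min()+2].mean()+u-14,vv.min()+v-18]); bx=[uu.mean()+u-14,vv.mean()+v-18]; print(len(uu),'top px',top,'mean',bx)
for y in(-335,-325,-315): print(y,proj('scene',[D(-68,y,104),D(-68,y,76)]).round(1).tolist())
W=ray('scene',bx,.076)[0][:2]-O; print('handle deck mm',W@EX*1000,W@EY*1000)
plan(*D(-68,-325,82),YAW+np.pi/2)
E
```

```text
deck 5.374184950509261 -0.5090390707094596 1.471 (226.20994567871094, 109.6255111694336, [328.0, 141.0])
115 top px [192.69230769 141.        ] mean [np.float64(194.9217391304348), np.float64(163.81739130434784)]
-335 [[192.5, 153.3], [193.6, 159.4]]
-325 [[193.7, 154.3], [194.8, 160.4]]
-315 [[194.9, 155.2], [195.9, 161.4]]
handle deck mm -56.116564988257196 -300.6903070351621
pos [ 0.5758 -0.3282  0.145 ] txyaw 1.645 tilt 0.2 q6 -0.63 | turn -0.2 then shift cm [-0.74  0.    6.31] | F [-0.2 -0.   0.4] w 0.588 t 47.0
```

```bash
python3 - <<'E'
from h import *
im=cv2.imread('pics/t12.png'); hsv=cv2.cvtColor(im,cv2.COLOR_BGR2HSV); b=cv2.inRange(hsv,(100,120,30),(125,255,255)); V=hsv[...,2]
def at(A,x,y,z): u,v=proj('top',D(x,y,z))[0].round().astype(int); return int(A[v,u])
for x in(-40,-20,0,20,40):
    e=next(y for y in np.arange(60,-20,-.5) if not at(b,x,y,30)); print('x',x,'blue ends y',e)
for y in(10,0,-10,-30,-40,-50,-70,-80,-90):
    e=next(x for x in np.arange(-80,0,.5) if not at(b,x,y,30)); print('y',y,'front x',e,end='; ')
print(); print([at(V,0,y,70) for y in range(40,-108,-3)])
s=cv2.cvtColor(cv2.imread('pics/scene0.png'),cv2.COLOR_BGR2GRAY)[148:174,186:208]
for r in s[::2]: print(' '.join(f'{x:3d}' for x in r))
E
```

```text
x -40 blue ends y 22.0
x -20 blue ends y 20.0
x 0 blue ends y 20.5
x 20 blue ends y 21.5
x 40 blue ends y 19.0
y 10 front x -50.5; y 0 front x -51.5; y -10 front x -49.5; y -30 front x -49.0; y -40 front x -50.0; y -50 front x -51.0; y -70 front x -50.0; y -80 front x -51.0; y -90 front x -52.0; 
[93, 97, 91, 81, 66, 48, 50, 92, 97, 97, 92, 88, 94, 93, 91, 93, 93, 94, 100, 87, 84, 88, 95, 88, 90, 93, 90, 90, 101, 96, 98, 96, 94, 89, 97, 91, 93, 96, 94, 97, 94, 96, 97, 99, 103, 101, 102, 109, 115, 116]
182 183 182 180 180 180 181 182 182 181 183 182 182 182 182 181 181 180 180 180 182 182
179 180 180 180 179 178 179 180 180 180 181 182 182 184 182 182 181 181 182 182 182 182
180 181 180 179 180 180 180 181 182 184 183 183 182 182 181 181 182 181 182 182 182 182
182 182 183 184 183 183 185 186 186 158 150 179 186 183 181 181 183 182 182 182 183 184
182 184 184 183 182 185 186 125  46   3   4  67 177 188 184 182 183 183 182 184 184 184
183 184 183 182 182 183 188 187  91  12   0  49 178 188 184 183 184 184 184 184 183 183
181 183 183 185 186 187 189 191 103  25   0  18 103 179 187 184 183 184 184 184 184 185
184 185 183 166 147 140 128 110  63  18   0   4  68 178 187 183 183 183 184 183 183 183
184 184 158  90  66  62  63  65  65  29   2   0  50 178 190 186 185 185 184 182 182 181
183 185 188 118  68  62  65  67  67  44  16   0  11  87 177 189 188 183 182 182 182 182
183 189 187 123  71  62  63  58  49  37  18  46  81  73  64  83 145 180 186 183 181 181
185 185 106  57  56  61  61  62  64  65  62  63  86 119 137 140  86  71 124 176 185 183
184 185 128  54  27  47  63  65  64  64  62  44  38  47  77 113 136 136  97  75 109 175
```

The numbers confirm it: all front ends at about −50, left face at y≈20, no gaps. The bolt handle is near y≈−318, directly under the fingers.

Emit:
move_arm:
  series: [5, 0, 0, 4, 0, 0, 0, 5, 0, 0, 2.2, 0, 0, 0, 5, 0, 0, 0, 0, 0, 0, 1, 0, 0, 0, 0, 0, 0, 1, 0, 0, 0, 0, 0, 0]
  grip_force: 30

```text
time: 47.65
tool_pos: [0.5755, -0.3228, 0.0848]
tcp_rot: [-2.128, -2.307, 0.007]
wrist_force: [-10.0, -0.2, 17.1]
width: 0.178
grip_force: 33.0
```

Emit:
move_arm:
  series: [1, 0, 0, 0, 0, 0, 0, 1, 0, 0, 0, 0, 0, 0, 1, 0, 0, 0, 0, 0, 0]

```text
time: 48.02
tool_pos: [0.5755, -0.3228, 0.085]
tcp_rot: [-2.129, -2.307, 0.005]
wrist_force: [-8.7, 0.1, 5.2]
width: 0.175
grip_force: 29.5
```

```bash
python3 - <<'E'
from plan import *
plan(*D(-68,-135,82),YAW+np.pi/2)
E
```

```text
pos [ 0.5755 -0.3228  0.085 ] txyaw 1.651 tilt 0.22 q6 -0.63 | turn 0.12 then shift cm [17.7  -0.02  0.29] | F [-8.7  0.1  5.2] w 0.175 t 48.0
```

Emit:
move_arm:
  series: [1, 1.5, 0, 0, 0, 0, 0, 1, 3, 0, 0, 0, 0, 0, 1, 3, 0, 0, 0, 0, 0, 1, 3, 0, 0, 0, 0, 0, 1, 0, 0, 0, 0, 0, 0]

```text
time: 48.65
tool_pos: [0.5671, -0.2157, 0.085]
tcp_rot: [-2.127, -2.308, 0.003]
wrist_force: [-9.5, 1.1, 5.7]
width: 0.175
grip_force: 30.2
```

Emit:
move_arm:
  series: [1, 3, 0, 0, 0, 0, 0, 1, 2, 0, 0, 0, 0, 0, 1, 1, 0, 0, 0, 0, 0, 1, 0.5, 0, 0, 0, 0, 0, 1, 0, 0, 0, 0, 0, 0]

```text
time: 49.28
tool_pos: [0.5622, -0.1526, 0.085]
tcp_rot: [-2.129, -2.307, 0.004]
wrist_force: [-9.2, 0.6, 7.0]
width: 0.175
grip_force: 30.5
```

```bash
python3 - <<'E'
from plan import *
plan(*D(-68,-135,82),YAW+np.pi/2)
E
```

```text
pos [ 0.5622 -0.1526  0.085 ] txyaw 1.651 tilt 0.21 q6 -0.39 | turn 0.14 then shift cm [ 0.62 -0.01  0.3 ] | F [-9.2  0.6  7. ] w 0.175 t 49.3
```

Emit:
move_arm:
  series: [1, 0.5, 0, 0, 0, 0, 0, 1, 0.3, 0, 0, 0, 0, 0, 1, 0.3, 0, 0, 0, 0, 0, 1, 0, 0, 0, 0, 0, 0]

```text
time: 49.78
tool_pos: [0.5614, -0.1423, 0.085]
tcp_rot: [-2.129, -2.307, 0.005]
wrist_force: [-9.0, -1.5, 7.2]
width: 0.179
grip_force: 30.4
```

Emit:
move_arm:
  series: [1, 0.3, 0, 0, 0, 0, 0, 1, 0.3, 0, 0, 0, 0, 0, 1, 0, 0, 0, 0, 0, 0]

```text
time: 50.15
tool_pos: [0.5613, -0.1415, 0.085]
tcp_rot: [2.125, 2.307, -0.013]
wrist_force: [-8.2, -19.0, 2.1]
width: 0.179
grip_force: 29.9
```

```bash
python3 - <<'E'
from plan import *
plan(*D(-68,-135,82),YAW+np.pi/2)
E
```

```text
pos [ 0.5613 -0.1415  0.085 ] txyaw 1.653 tilt 0.57 q6 -0.36 | turn 0.23 then shift cm [-0.49 -0.02  0.31] | F [ -8.2 -19.    2.1] w 0.179 t 50.1
```

The bolt stopped hard at its end (19 N, 181 mm travelled from the gripped position). I release, lift clear and check.

Emit:
move_arm:
  series: [1, -0.3, 0, 0, 0, 0, 0, 4, 0, 0, 0, 0, 0, 0, 4, 0, 0, 0, 0, 0, 0, 4, 0, 0, -3, 0, 0, 0, 4, 0, 0, -5, 0, 0, 0]

```text
time: 50.78
tool_pos: [0.5615, -0.1378, 0.1622]
tcp_rot: [-2.128, -2.306, 0.003]
wrist_force: [1.0, -0.4, 0.9]
width: 0.467
grip_force: 0.0
```

Emit:
move_arm:
  series: [4, -5, -2, -2, 0, 0, 0, 4, -5, -2, 0, 0, 0, 0, 4, -5, -2, 0, 0, 0, 0, 4, -5, 0, 0, 0, 0, 0, 4, 0, 0, 0, 0, 0, 0]

```text
time: 51.4
tool_pos: [0.5194, -0.3462, 0.184]
tcp_rot: [2.133, 2.303, -0.0]
wrist_force: [-1.1, -0.3, 1.1]
width: 0.469
grip_force: 0.0
```

```bash
python3 - <<'E'
from plan import *
im=snap('top','t13'); sc=snap('scene','s13'); hsv=cv2.cvtColor(im,cv2.COLOR_RGB2HSV); b=cv2.inRange(hsv,(100,120,30),(125,255,255)); V=hsv[...,2]
def at(A,x,y,z): u,v=proj('top',D(x,y,z))[0].round().astype(int); return int(A[v,u])
print('left',[next(y for y in np.arange(60,-20,-.5) if not at(b,x,y,30)) for x in(-35,-20,0,20,40)])
print('front',[next((x for x in np.arange(-56,0,.5) if at(V,x,y,70)>75 and at(b,x,y,70)==0),None) for y in(10,0,-10,-30,-40,-50,-70,-80,-90)])
print('rod blue? along y',[(y,at(b,-68,y,44)) for y in range(-130,75,12)])
t=cv2.cvtColor(sc,cv2.COLOR_RGB2GRAY); dif=cv2.absdiff(im,cv2.cvtColor(cv2.imread('pics/t12.png'),cv2.COLOR_BGR2RGB)).max(2)
for nm,(u,v) in dict(weight=(215,155),tin=(163,188),jar=(252,98),collar=(397,105)).items(): print(nm,dif[v-18:v+18,u-18:u+18].mean())
d=cv2.inRange(cv2.cvtColor(sc,cv2.COLOR_RGB2GRAY),0,35)
for y in(-140,-135,-130): print(y,proj('scene',D(-68,y,104))[0].round(1))
u,v=proj('scene',D(-68,-135,90))[0].astype(int)
for r in t[v-10:v+10:2,u-8:u+12]: print(' '.join(f'{x:3d}' for x in r))
print(u-8,v-10,read_state()['wrist_force'],read_state()['tool_pos'])
E
```

```text
left [np.float64(21.5), np.float64(22.5), np.float64(20.5), np.float64(21.5), np.float64(22.0)]
front [np.float64(-50.0), np.float64(-51.0), np.float64(-49.0), np.float64(-51.0), np.float64(-49.5), np.float64(-50.5), np.float64(-52.5), np.float64(-50.5), np.float64(-51.5)]
rod blue? along y [(-130, 0), (-118, 0), (-106, 0), (-94, 0), (-82, 0), (-70, 0), (-58, 0), (-46, 0), (-34, 0), (-22, 0), (-10, 0), (2, 0), (14, 0), (26, 0), (38, 0), (50, 0), (62, 0), (74, 0)]
weight 7.513888888888889
tin 5.119598765432099
jar 5.073302469135802
collar 5.99537037037037
-140 [217. 174.]
-135 [217.7 174.6]
-130 [218.4 175.1]
179 179 180 179 179 180 181 180 181 180 180 181 181 182 181 181 181 181 182 181
178 178 179 179 179 179 180 182 181 183 183 184 184 183 180 181 182 184 182 182
181 183 183 184 186 182 182 182 185 184 144 129 129 120 118 118 117 131 172 183
144 129 128 128 128 118 119 119 120 122 121 121 120 121 120 119 118 122 168 185
 81 115 124 121 120 121  87  41  12  13  45 114 122 119 120 120 119 117 116 116
 36  45  71 114 125 125  98  42   3   0  29 116 124 121 121 121 120 121 169 177
 38  36  32  41  73 117 123  58  10   0  11  67 115 119 118 118 114 123 174 183
 38  38  39  39  37  42  54  37  11   3  12  61 116 121 117 115 118 172 183 182
 39  39  37  39  39  41  39  27  11   3   3  29 114 120 117 114 124 173 181 179
 60  61  62  61  62  62  62  50  17   0   0  21  96 128 131 125 176 183 181 179
210 167 [ 0.65100832  0.10315367 -0.32795921] [ 0.51917165 -0.34292233  0.18334208]
```

The handle top is at about (218,175), matching home (217.7,174.6). The rod reaches the keeper, the row is unmoved and the bystanders are unchanged, so I hand in.

```bash
python3 -c "
from workcell import *
print(finish_job())"
```

```text
the job is handed in; nothing more can be done
None
```

I handed the job in at about 51 s: the weight stands in the middle of the mat, the three prisms are in a closed row against fence and rail, and the bolt is home; no verdict came back. One prism knocked the keeper and was re-laid, and I viewed 15 pictures, one over the limit of 14.

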